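# Load the plate conditioning drawer and latch it

## Task

The conditioning box on the bench is shut and latched. Lift its lever out of the notch, swing it across the gate and let it drop into the other notch; pull the drawer out all the way, and press every loose target plate on the bench into a slot of its own in the drawer until it lies fully down under both of its spring clips. Then push the drawer fully home and bring the lever back so that it drops into the notch it came from; leave the spanner and the spray can where they are.

Things in the scene. Friction and masses are not known exactly. Their poses are not given: they have to be found in the camera images.
- box: Grey steel conditioning box fixed on the bench, 210 mm deep, 356 mm wide, flat lid 90 mm high (a controller on the lid's rear part stands to 145 mm). Origin at bench level in the middle of its front opening; x points into the box (away from the robot), y to its left, z up. Turned up to 0.1 rad; never moves.
- drawer (a joint): Travel of the drawer along the box's -x (towards the robot), m: 0 shut, 0.18 all the way out. About 2 N of friction; it stays where it is left. With the lever in the locked notch a latch dog stands in front of the drawer's right end and holds it shut; turned back while the drawer is out, the dog blocks the drawer.
- handle (a point): Middle of the drawer's bow handle: a level steel bar 12 mm thick, 130 mm long along the box's y, 45 mm above the drawer front (12 mm thick, top edge 85 mm above the bench). 130 mm above the bench, free from above, in front and behind (the lid behind is lower). Moves with the drawer; axes parallel to the box's.
- slot0 (a point): Centre of a plate seated in the drawer's left slot; moves with the drawer, axes parallel to the box's, x along the slot. The three slots are alike, 90 mm apart. A seated plate lies flat on rubber rests, long side along x, underside 24 mm above the bench (6 mm above the drawer's floor). 40 mm free between neighbouring plates, 33 mm to the low side walls (tops 34 mm above the bench).
- slot1 (a point): The middle slot, like slot0. At each end (x = +-60 mm) stands a sprung steel clip 30 mm wide: a round nose reaches 2.5 mm over the seated plate's top, and a lip above it flares out to 5 mm beyond the plate's end, up to 27 mm above its top. Pressing the plate down spreads both clips (about 6 to 14 N in all) until it snaps under the noses; its own weight does not do it.
- slot2 (a point): The right slot, like slot0. Four guide tabs stand beside each slot's long sides (at x = +-47 mm, tops 13 mm above this point), flared: they leave the plate about 2 mm each side at its level, 4 mm at their tops. The middle 78 mm of the long sides is free for fingers.
- plate0: Bare aluminium target plate 120 x 50 x 15 mm, 0.17 to 0.34 kg, lying flat on the bench. Origin at its centre, x along the 120 mm side, z across the thickness; either face may be up. May be absent (two or three of the plates are there). Any plate fits any slot, either way round.
- plate1: Bare aluminium target plate 120 x 50 x 15 mm, 0.17 to 0.34 kg, lying flat on the bench. Origin at its centre, x along the 120 mm side, z across the thickness; either face may be up. Same as plate0, may be absent.
- plate2: Bare aluminium target plate 120 x 50 x 15 mm, 0.17 to 0.34 kg, lying flat on the bench. Origin at its centre, x along the 120 mm side, z across the thickness; either face may be up. Same as plate0, may be absent.
- lever_swing (a joint): Swing of the gate lever about its upright shaft, rad, growing anticlockwise seen from above: 0 in the locked notch, 1.134 (65 degrees) in the open notch. The notches leave about 0.035 rad of play. It stays where it is left (under 1 N of friction at the knob).
- lever_lift (a joint): Lift of the lever arm, rad: 0 lying level at the bottom of a notch, about 0.14 resting on the land between the notches, 0.24 against the strap over the slot. The arm must be above 0.14 to swing between the notches. Spring and weight pull it down with about 3 N at the knob; let go over a notch, it drops in.
- knob (a point): Middle of the black upright grip at the end of the lever arm, 28 mm thick, 50 mm tall; 115 mm above the bench with the lever in a notch. It stands on the arm, a 12 mm bar at 75 mm height, 170 mm from the shaft. A lift of 0.19 rad raises it 32 mm. The steel gate (notched quadrant with a strap over it, top 108 mm above the bench) crosses the arm 90 mm from the shaft.
- shaft (a point): Fixed point on the lever's upright shaft axis, 115 mm above the bench (the knob's height in a notch).
- spanner: Bystander: open-ended steel spanner, 180 mm long, lying on the bench.
- spraycan: Bystander: white spray can, 62 mm in diameter, 150 mm tall, standing. Origin at its foot.
Not all that is in view belongs to the job. Leave any red look-alike of the plate0 alone.

How it is judged:
By the outcome, as a careful person would: the job done as asked, in the order asked, and still so for the second after the job is handed in, with the robot touching nothing.
Of plate0, plate1, plate2 only 2 to 3 are there at a start; the rules pass over those that are not, and their reading is None.
At some moment in a run one of plate0, plate1, plate2 may be knocked a few centimetres aside while the robot is not near it.
Once in a run the grip may slacken for a moment while it holds something.
It also fails if it takes over 200 s, if anything falls off the work surface, if the arm or the gripper's body presses on something with over 40 N, if the wrist force passes 120 N, or if a joint passes its speed limit or range.

## Robot

A 6-joint arm with a two-finger parallel gripper is mounted at the origin on the work surface. World frame = base frame: x ahead of the robot, y to its left, z up, the work surface at z = 0. Lengths are in m, angles in rad, forces in N, time in s.
With the tool pointing down it reaches from about 0.325 to 0.775 m from the base axis. Payload 9.3 kg.
Tool frame: the origin (TCP) lies midway between the tips of the shut fingers; the grasp point (between the pads) lies 19 mm behind it; z points along the fingers, y is the direction in which the jaws open and shut (so a half turn about z gives the same grasp; the last joint's range is limited). The gripper opens to 85 mm and grips with 20 to 120 N. Pads are 22 mm wide; open, the fingers measure 114 mm over their backs; the gripper's body (76 mm by 85 mm) begins 54 mm behind the grasp point. The pads swing forward as they close: fully open they stand 13 mm farther back than shut.
Start: joints at [0.994, 0.259, 0.021, 1.334, 0, 1.418], TCP at [0.226, 0.501, 0.231] pointing down, gripper open.
Joint ranges: [-3.04, 3.04], [-0.91, 1.82], [-1.04, 1.36], [-1.92, 1.95], [-1.52, 1.45], [-3.14, 3.14]. Speed limits (rad/s): [2.22, 2.22, 2.79, 3.14, 3.14, 3.14].

## Interface

Orientations are given as a rotation vector (axis times angle).
In Python, from workcell import env, viewer, order gives the robot as it stands.
- The arm moves only by the tool step_arm, never from a script. Its argument "commands" is a list of rows, each a list of 7 numbers: the shift along the world's x, y, z in mm, then the turn, a rotation vector about the world's x, y, z in rad, then the closure, from -1 (fully open) to 1 (shut). A call has 1 to 20 rows; each row shifts and turns the pose as measured when the row begins; what a row does not reach is not made up. A row lasts 1/12 s, in which the tool goes at most 41.7 mm and 7.16 degrees, less where a joint would pass 70% of its speed; a pose out of reach is approached as far as the arm can. A call is refused whole if a number of a shift passes 41.7 or a number of a turn 0.125, either way. A call with a gripper value outside its range is refused whole. The fingers move at their own pace and stop on an object; "newtons" is the grip in N (left out, the last holds). Time passes only in rows, so rows that do not move let the fingers close. It gives the time, the measured TCP pose, the force and the opening at its end, in the units of the state.
- env.state(): the state, without advancing time (a new reading comes with each control period).
- viewer.read_camera(name): name is "scene" or "top" or "wrist"; returns (picture, depth): 420x560x3 uint8, red, green, blue; 420x560 float32, m along the optical axis (not along the pixel's ray), 0 where there is no reading.
- viewer.calibration(name): a dict with "fx", "fy", "cx", "cy" (pixels), "D" ([k1, k2, p1, p2, k3] as OpenCV has them; the pictures are not rectified), "origin" and "attitude" of the camera in the world. Camera axes: x right, y down, z forward; pixel columns grow to the right and rows downward; lengths in m; the calibration is good to about 2 mm. A picture is of the moment at which its call begins: read the wrist's pose just before it. calibration takes no time and is no camera call; for the wrist camera it gives the pose at the moment of the call.
- order.finish_job(): hands the job in, once; it reports no verdict.
Trained networks look in the newest picture that a camera, given by its name, has taken for a name from the list of things; names that differ only in an ending like _2 or _b are one class to them, and where a whole thing is asked for, a point or a joint stands for the part that bears it (a point fixed in the world has none). Each returns a list of dicts, best first, with "confidence" (0 to 1); they miss things now and then, are a little off and sometimes report something else, mostly with a low value. They report only what shows in the picture. A call takes as long as a camera call. They do not tell look-alikes from the thing itself.
- viewer.silhouettes(query, camera): "mask" (420x560 bool, what is visible of it) and "at" ([column, row] in pixels, amid what is visible of it).
- viewer.place_of(query, camera): "at" ([column, row] in pixels: a listed point, or the origin of a listed thing).
The state is a dict: "time_s": time; "joints": joint angles; "qd": joint speeds; "joint_torque": joint torques, N m; "position": TCP position; "orientation": TCP orientation; "wrist_force": force on the tool from outside, world axes, zero at the start; "wrist_torque": the same for the moment, N m; "width": finger opening in m.
Only numpy, scipy, OpenCV 4.12 (cv2) and the standard library are available. Lean on these libraries where they do the work, as an engineer would, in place of code of your own. Each camera call takes 0.05 s, during which the arm holds its last target. There are 200 camera calls.

## Working session

There is one attempt and no reset: what is moved stays moved. The work goes in short steps, Python scripts to look and compute and a tool call to move; the robot and the scene stay as the last step left them, time stands still between calls to the robot, and variables do not carry over. Pictures are saved under pics/ and viewed, about 12 in all and at most 16, crops included, and the job is handed in when it is done.

Besides the shell and the picture viewer there is one more tool, called after "Emit:" as name(argument=value, ...), one argument or row to a line, values as JSON. step_arm: Moves the arm, as the interface text tells. Its arguments: {"type":"object","properties":{"commands":{"type":"array"},"newtons":{"type":"number"}},"required":["commands"]}

```bash
ls; mkdir -p pics; cat > h.py <<'E'
import numpy as np, cv2
from scipy.spatial.transform import Rotation as R
from workcell import env, viewer, order
def cal(n):
    c=viewer.calibration(n); K=np.array([[c['fx'],0,c['cx']],[0,c['fy'],c['cy']],[0,0,1]]); 
    A=np.array(c['attitude'],float); A=R.from_rotvec(A).as_matrix() if A.size==3 else A
    return K,np.array(c['D'],float),np.array(c['origin'],float),A
def ray(C,uv):
    K,D,o,A=C; p=cv2.undistortPoints(np.array(uv,float).reshape(-1,1,2),K,D).reshape(-1,2)
    return np.c_[p,np.ones(len(p))]@A.T
def atz(C,uv,z):
    d=ray(C,uv); return C[2]+d*((z-C[2][2])/d[:,2])[:,None]
def dep(C,uv,depth):
    d=ray(C,uv); uv=np.array(uv).reshape(-1,2).round().astype(int)
    return C[2]+d*depth[uv[:,1],uv[:,0]][:,None]
def proj(C,P):
    K,D,o,A=C; return cv2.projectPoints((np.array(P,float).reshape(-1,3)-o)@A,np.zeros(3),np.zeros(3),K,D)[0].reshape(-1,2)
def save(n,im): cv2.imwrite('pics/'+n,im[:,:,::-1])
E
python3 - <<'E'
from h import *
np.set_printoptions(precision=4,suppress=True)
print(env.state())
for n in('scene','top'):
    print(viewer.calibration(n))
    im,d=viewer.read_camera(n); save(n+'0.png',im); C=cal(n)
    for q in ('handle','knob','slot0','slot1','slot2','plate0','spanner','spraycan','box','shaft'):
        for r in viewer.place_of(q,n)[:4]: print(n,q,r['confidence'],r['at'],dep(C,[r['at']],d)[0])
E
```

```text
pics
{'time_s': 0.0, 'joints': array([ 0.9944,  0.2592,  0.0207,  1.3337, -0.    ,  1.4182]), 'qd': array([-0.0003,  0.0013, -0.0012,  0.0003, -0.0002, -0.0011]), 'joint_torque': array([ -0.003 , -55.5647,  34.4532,   0.0136,  -0.0003,  -0.    ]), 'position': array([0.226 , 0.5011, 0.2306]), 'orientation': array([-0.6607, -3.0708,  0.0021]), 'wrist_force': array([ 0.9795, -0.6304, -0.7052]), 'wrist_torque': array([ 0.0219, -0.0188,  0.0214]), 'width': 0.08574951290952212}
{'fx': 546.4007401952556, 'fy': 546.4007401952556, 'cx': 291.37213405513995, 'cy': 211.01029025550002, 'D': array([-0.075,  0.   ,  0.   ,  0.   ,  0.   ]), 'origin': array([ 1.3479, -0.8363,  1.1178]), 'attitude': array([-2.1256, -0.8453,  0.368 ])}
scene knob 0.64 [191.7, 249.3] [ 0.4658 -0.2341  0.1221]
scene plate0 0.7 [380.5, 162.7] [0.5006 0.5912 0.011 ]
scene plate0 0.62 [353.1, 176.6] [0.4851 0.4494 0.0144]
scene plate0 0.56 [303.5, 189.9] [0.4124 0.2733 0.0135]
scene plate0 0.53 [323.8, 156.8] [0.3349 0.4704 0.0153]
scene spanner 0.85 [134.5, 275.5] [ 0.3331 -0.3439  0.0081]
scene spraycan 0.77 [378.6, 231.
[... 290 characters left out ...]
  ]), 'origin': array([0.2915, 0.0943, 1.3567]), 'attitude': array([-2.1433,  2.0946, -0.2076])}
top handle 0.75 [322.0, 176.8] [ 0.6346 -0.0221  0.1276]
top handle 0.17 [425.1, 285.0] [ 0.3385 -0.3485 -0.0028]
top knob 0.6 [391.8, 241.2] [ 0.4516 -0.216   0.1358]
top plate0 0.85 [117.4, 228.7] [0.4866 0.5931 0.0156]
top plate0 0.83 [151.2, 288.3] [0.3095 0.4769 0.0109]
top plate0 0.78 [214.3, 261.9] [0.392  0.2913 0.0173]
top spanner 0.72 [424.8, 287.6] [ 0.3304 -0.3438  0.0079]
top spraycan 0.77 [217.4, 162.6] [0.6728 0.2823 0.1185]
top box 0.94 [313.3, 183.6] [ 0.6326 -0.0026  0.0559]
top box 0.5 [215.7, 161.4] [0.6729 0.2857 0.1295]
top shaft 0.63 [391.6, 180.7] [ 0.6395 -0.2332  0.0843]
```

View pics/top0.png

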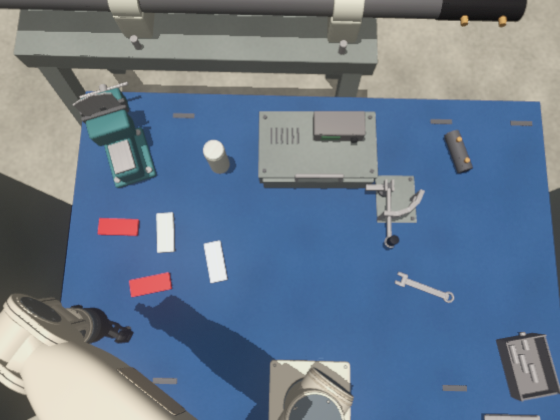

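View pics/scene0.png

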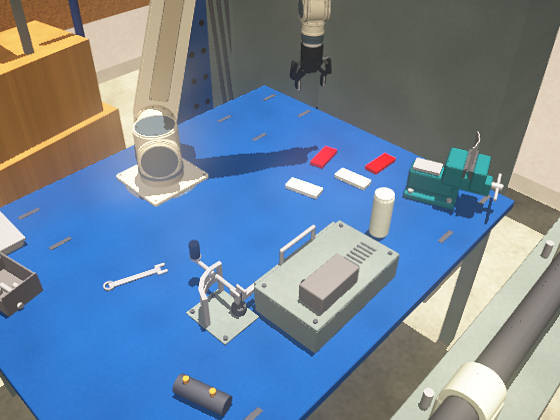

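Top view: two bare plates at (165,232) and (215,262). The red look-alikes at (118,227) and (150,285) are to be left. The lever knob is at (391,241) with its shaft near (388,187), and the handle is at (322,177). The white block at (122,157) is part of the teal vice. Next I'll measure these.

```bash
cat >> h.py <<'E'
def cloud(n):
    im,d=viewer.read_camera(n); C=cal(n); v,u=np.mgrid[0:420,0:560]; uv=np.c_[u.ravel(),v.ravel()]
    P=(C[2]+ray(C,uv)*d.ravel()[:,None]).reshape(420,560,3); return im,d,C,P
def rect(pts):
    (c,s,a)=cv2.minAreaRect(pts[:,:2].astype(np.float32)*1000); 
    if s[0]<s[1]: s=(s[1],s[0]); a+=90
    a=(a+90)%180-90
    return np.round(c,1),np.round(s,1),round(float(np.radians(a)),3)
def plates(n,zt=0.015):
    im,d,C,P=cloud(n); hsv=cv2.cvtColor(im,cv2.COLOR_RGB2HSV)
    m=((hsv[...,1]<70)&(hsv[...,2]>130)).astype(np.uint8); out=[]
    k,l,st,ce=cv2.connectedComponentsWithStats(m)
    for i in range(1,k):
        if st[i,4]<150: continue
        vv,uu=np.nonzero(l==i); p=atz(C,np.c_[uu,vv],zt); r=rect(p)
        if abs(r[1][0]-120)<18 and abs(r[1][1]-50)<14: out.append((r,np.round(ce[i]),round(float(np.median(P[l==i][:,2])),4)))
    return im,out
E
python3 - <<'E'
from h import *
np.set_printoptions(precision=4,suppress=True)
im,o=plates('top'); print(*o,sep='\n')
im,o=plates('scene'); print('scene',*o,sep='\n')
im,d,C,P=cloud('top')
X,Y,Z=P[...,0],P[...,1],P[...,2]
reg=(X>.5)&(X<.9)&(Y>-.2)&(Y<.2)
lid=reg&(abs(Z-.09)<.008)
print('lid',lid.sum(),rect(P[lid]))
bar=reg&(Z>.115)&(Z<.14)&(X<.67); print('bar',bar.sum(),rect(P[bar]),P[bar].mean(0))
lv=(X>.38)&(X<.68)&(Y<-.15)&(Y>-.4)
for lo,hi in((.06,.09),(.09,.125),(.125,.16)):
    m=lv&(Z>lo)&(Z<hi)
    vv,uu=np.nonzero(m)
    print(lo,m.sum(),P[m].min(0),P[m].max(0))
for q in('knob','lever_swing'):
    for cam in('top','scene'):
        viewer.read_camera(cam)
        for r in viewer.silhouettes(q,cam)[:2]: print(q,cam,r['confidence'],r['at'],r['mask'].sum())
big=cv2.resize(im[140:270,240:440],None,fx=4,fy=4,interpolation=cv2.INTER_CUBIC); save('c1.png',big)
im2,_=viewer.read_camera('scene');
E
```

```text
((array([1249.3,  646.9]), array([107.6,  45.5]), -1.543), array([123.,   6.]), 0.1273)
((array([479.9, 448.1]), array([124.8,  53.8]), 0.095), array([165., 232.]), 0.0137)
((array([394.7, 290.1]), array([123.6,  54.3]), 0.222), array([215., 261.]), 0.0137)
scene
lid 6379 (array([741.5, -11.8]), array([358.9, 225.3]), -1.541)
bar 203 (array([636.5, -12. ]), array([141.5,  12.5]), -1.556) [ 0.6363 -0.0123  0.1332]
0.06 559 [ 0.4408 -0.311   0.0601] [ 0.68   -0.1502  0.0899]
0.09 315 [ 0.4422 -0.3205  0.0901] [ 0.6782 -0.1526  0.1249]
0.125 86 [ 0.4438 -0.2371  0.1253] [ 0.47   -0.2099  0.1412]
knob top 0.58 [390.1, 229.9] 350
knob top 0.39 [319.0, 183.2] 1425
knob scene 0.95 [197.8, 261.1] 418
knob scene 0.66 [298.4, 242.0] 476
lever_swing top 0.83 [389.4, 197.2] 572
lever_swing top 0.7 [315.1, 183.3] 1343
lever_swing scene 0.69 [224.1, 280.5] 772
lever_swing scene 0.19 [292.1, 244.4] 522
```

View pics/c1.png

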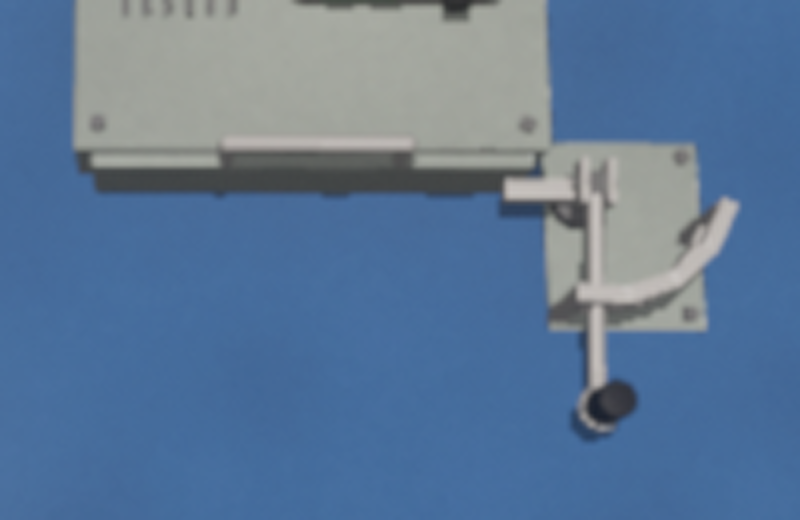

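```bash
cat >> h.py <<'E'
def goto(pos_mm,yaw,tilt=None):
    """print total delta from present pose to tool-down pose with jaw yaw (tilt: rotvec applied in world)"""
    s=env.state(); a=R.from_rotvec(s['orientation'])
    cur=s['position']*1000
    cands=[]
    for y in(yaw,yaw+np.pi,yaw-np.pi):
        T=R.from_rotvec([0,0,y])*R.from_matrix(np.diag([-1.,1,-1]))
        if tilt is not None: T=R.from_rotvec(tilt)*T
        cands.append((T*a.inv()).as_rotvec())
    rv=min(cands,key=np.linalg.norm)
    Y=a.as_matrix()[:,1]
    print('t',round(s['time_s'],2),'cur',cur.round(1),'jawyaw',round(float(np.arctan2(-Y[0],Y[1])),3),'F',s['wrist_force'].round(1),'w',round(s['width']*1000,1),'j',s['joints'].round(2))
    print('delta',(np.array(pos_mm)-cur).round(1),'turn',rv.round(3))
E
python3 - <<'E'
from h import *
np.set_printoptions(precision=4,suppress=True)
C=cal('top')
f=lambda c:(c[0]/4+240-.375,c[1]/4+140-.375)
k=atz(C,[f((612,402))],.14)[0]; s=atz(C,[f((594,180))],.085)[0]; print('knob',k,'shaft',s,np.linalg.norm((k-s)[:2]))
for c in((594,195),(597,385)): print('arm',atz(C,[f(c)],.081))
for c in((75,150),(551,150)): print('lidfront',atz(C,[f(c)],.09))
for c in((222,145),(413,145)): print('bar',atz(C,[f(c)],.136))
Cs=cal('scene'); im,d,Cs,P=cloud('scene')
viewer.read_camera('scene'); m=viewer.silhouettes('knob','scene')[0]['mask']
print('scene knob place',atz(Cs,[[191.7,249.3]],.115))
hsv=im.max(2); v,u=np.nonzero((hsv<70)&(np.mgrid[0:420,0:560][0]<275)&(np.mgrid[0:420,0:560][0]>230)&(abs(np.mgrid[0:420,0:560][1]-195)<15)); print(u.mean(),v.mean(),atz(Cs,[[u.mean(),v.mean()]],.115))
goto([450,150,250],0.0)
goto([457,-224,220],0.0)
E
```

```text
knob [ 0.4542 -0.2173  0.14  ] shaft [ 0.627  -0.2224  0.085 ] 0.17291438850353438
arm [[ 0.6165 -0.2231  0.081 ]]
arm [[ 0.4742 -0.2218  0.081 ]]
lidfront [[0.6396 0.163  0.09  ]]
lidfront [[ 0.6479 -0.1899  0.09  ]]
bar [[0.6332 0.0555 0.136 ]]
bar [[ 0.6364 -0.081   0.136 ]]
scene knob place [[ 0.4595 -0.2298  0.115 ]]
nan nan [[nan nan nan]]
t 1.85 cur [226.2 501.3 231.3] jawyaw -0.424 F [ 0.1 -0.4  0.5] w 85.6 j [0.99 0.26 0.02 1.33 0.   1.42]
delta [ 223.8 -351.3   18.7] turn [ 0.    -0.     0.424]
t 1.85 cur [226.2 501.3 231.3] jawyaw -0.424 F [ 0.1 -0.4  0.5] w 85.6 j [0.99 0.26 0.02 1.33 0.   1.42]
delta [ 230.8 -725.3  -11.3] turn [ 0.    -0.     0.424]<stdin>:12: RuntimeWarning: Mean of empty slice.
  ret = ret.dtype.type(ret / rcount)
```

Emit:
step_arm(
  commands=[
    [22,-34,2,0,0,0.045,-1],
    [22,-34,2,0,0,0.045,-1],
    [22,-34,2,0,0,0.045,-1],
    [22,-34,2,0,0,0.045,-1],
    [22,-34,2,0,0,0.045,-1],
    [22,-34,2,0,0,0.045,-1],
    [22,-34,2,0,0,0.045,-1],
    [22,-34,2,0,0,0.045,-1],
    [22,-34,2,0,0,0.045,-1],
    [22,-34,2,0,0,0.045,-1],
    [1,-37,-1,0,0,0,-1],
    [1,-37,-1,0,0,0,-1],
    [1,-37,-1,0,0,0,-1],
    [1,-37,-1,0,0,0,-1],
    [1,-37,-1,0,0,0,-1],
    [1,-37,-1,0,0,0,-1],
    [0,-37,-1,0,0,0,-1],
    [0,-37,-1,0,0,0,-1],
    [0,-37,-1,0,0,0,-1],
    [0,-20,-1,0,0,0,-1],
  ],
)

```text
time_s: 3.52
position: [0.4531, -0.2197, 0.2422]
orientation: [-0.095, 3.133, -0.001]
wrist_force: [-0.1, 0.6, -0.6]
width: 0.0852
```

```bash
python3 - <<'E'
from h import *
np.set_printoptions(precision=4,suppress=True)
goto([456,-221,220],0.02)
im,d,C,P=cloud('wrist'); save('w1.png',im)
for r in viewer.place_of('knob','wrist')[:2]: print(r,atz(C,[r['at']],.115),dep(C,[r['at']],d))
m=(P[...,2]>.125)&(P[...,2]<.15)&(im.max(2)<110); print(m.sum(),P[m].mean(0),P[m].min(0),P[m].max(0))
im,o=plates('top'); print(*o,sep='\n'); save('top1.png',im)
E
```

```text
t 3.52 cur [ 453.1 -219.7  242.2] jawyaw 0.061 F [-0.1  0.6 -0.6] w 85.2 j [-0.62  0.17 -0.07  1.33  0.   -0.68]
delta [  2.9  -1.3 -22.2] turn [ 0.001  0.007 -0.041]
{'at': [278.6, 208.7], 'confidence': 0.62} [[ 0.4596 -0.2255  0.115 ]] [[ 0.4531 -0.2256  0.1365]]
964 [ 0.4581 -0.2259  0.1355] [ 0.4461 -0.2383  0.1253] [ 0.4723 -0.2132  0.1385]
((array([1251.2,  647.1]), array([107.4,  41.7]), -1.543), array([123.,   5.]), 0.1284)
((array([480. , 448.9]), array([124.3,  52.3]), 0.07), array([165., 232.]), 0.0136)
((array([394.7, 290. ]), array([123.5,  53.6]), 0.229), array([215., 261.]), 0.0139)
```

View pics/w1.png

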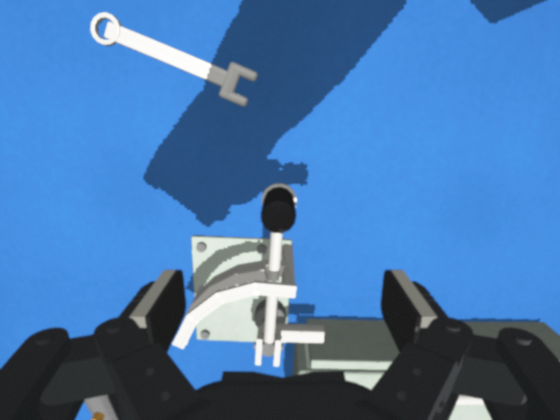

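The wrist view shows the knob at (278,209), with its centre near (459, -226) mm. I'll descend over it and grip.

Emit:
step_arm(
  commands=[
    [2,-2,-24,0,0,-0.02,-1],
    [2,-2,-24,0,0,-0.02,-1],
    [2,-2,-24,0,0,0,-1],
    [0,0,-24,0,0,0,-1],
    [0,0,-24,0,0,0,-1],
    [0,0,-20,0,0,0,-1],
    [0,0,0,0,0,0,-1],
  ],
)

```text
time_s: 4.25
position: [0.46, -0.2172, 0.0998]
orientation: [-0.036, 3.129, -0.003]
wrist_force: [0.0, 0.9, -0.7]
width: 0.0856
```

```bash
python3 - <<'E'
from h import *
goto([459,-225.7,98],0.02)
E
```

```text
t 4.25 cur [ 460.  -217.2   99.8] jawyaw 0.023 F [ 0.   0.9 -0.7] w 85.6 j [-0.61  0.26 -0.33  0.97  0.01 -0.63]
delta [-1.  -8.5 -1.8] turn [ 0.002  0.012 -0.003]
```

Emit:
step_arm(
  commands=[
    [-1,-6,-1,0,0.006,0,-1],
    [0,-3,-1,0,0.006,0,-1],
    [0,0,0,0,0,0,-0.5],
    [0,0,0,0,0,0,0],
    [0,0,0,0,0,0,0.3],
    [0,0,0,0,0,0,0.6],
    [0,0,0,0,0,0,1],
    [0,0,0,0,0,0,1],
    [0,0,0,0,0,0,1],
  ],
  newtons=25,
)

```text
time_s: 5.0
position: [0.4614, -0.2258, 0.1038]
orientation: [-0.041, 3.137, -0.007]
wrist_force: [1.8, 0.8, -3.9]
width: 0.0272
```

```bash
python3 - <<'E'
from h import *
goto([459,-225.7,98],0.02)
E
```

```text
t 5.0 cur [ 461.4 -225.8  103.8] jawyaw 0.026 F [ 1.8  0.8 -3.9] w 27.2 j [-0.62  0.27 -0.31  0.99 -0.   -0.64]
delta [-2.4  0.1 -5.8] turn [ 0.005  0.005 -0.006]
```

Emit:
step_arm(
  commands=[
    [1,0,4,0,0.024,0,1],
    [1,0,4,0,0.024,0,1],
    [1,0,4,0,0.024,0,1],
    [1,0,4,0,0.024,0,1],
    [1,0,4,0,0.024,0,1],
    [1,0,4,0,0.024,0,1],
    [1,0,4,0,0.024,0,1],
    [1,0,4,0,0.024,0,1],
  ],
  newtons=40,
)

```text
time_s: 5.67
position: [0.4696, -0.2254, 0.1353]
orientation: [0.037, -2.948, 0.0]
wrist_force: [3.1, 0.1, -3.5]
width: 0.0271
```

```bash
python3 - <<'E'
from h import *
goto([470,-226,135],0.02,[0,.19,0])
E
```

```text
t 5.67 cur [ 469.6 -225.4  135.3] jawyaw 0.025 F [ 3.1  0.1 -3.5] w 27.1 j [-0.55  0.37 -0.08  1.28 -0.1  -0.57]
delta [ 0.4 -0.6 -0.3] turn [ 0.001 -0.004 -0.005]
```

Emit:
step_arm(
  commands=[
    [0.8,-16,0,0,0,0.1,1],
    [2.4,-15.9,0,0,0,0.1,1],
    [4,-15.5,0,0,0,0.1,1],
    [5.5,-15.1,0,0,0,0.1,1],
    [6.9,-14.4,0,0,0,0.1,1],
  ],
)

```text
time_s: 6.08
position: [0.4898, -0.3041, 0.1349]
orientation: [0.79, -2.841, 0.074]
wrist_force: [4.9, 2.1, -4.5]
width: 0.0267
```

```bash
python3 - <<'E'
from h import *
goto([489.2,-302,135],0.52,np.array([np.sin(-.5),np.cos(.5),0])*.19)
E
```

```text
t 6.08 cur [ 489.8 -304.1  134.9] jawyaw 0.542 F [ 4.9  2.1 -4.5] w 26.7 j [-0.61  0.41 -0.01  1.23 -0.18 -1.14]
delta [-0.6  2.1  0.1] turn [ 0.005 -0.007 -0.023]
```

Emit:
step_arm(
  commands=[
    [8.4,-13.7,0,0,0,0.1,1],
    [9.7,-12.7,0,0,0,0.1,1],
    [10.9,-11.8,0,0,0,0.1,1],
    [12.1,-10.5,0,0,0,0.1,1],
    [13,-9.4,0,0,0,0.1,1],
    [13.9,-8,0,0,0,0.1,1],
    [0,0,0,0,0,0,1],
  ],
)

```text
time_s: 6.67
position: [0.5632, -0.3734, 0.1319]
orientation: [1.651, -2.477, 0.153]
wrist_force: [-1.4, -1.8, -1.0]
width: 0.0267
```

```bash
python3 - <<'E'
from h import *
f=1.134
goto([630-160.4*np.cos(f),-225-160.4*np.sin(f),135],f+.02,np.array([np.sin(-f),np.cos(f),0])*.19)
im,d,C,P=cloud('wrist'); save('w2.png',im)
im,d,C,P=cloud('scene'); save('s2.png',cv2.resize(im[200:350,150:350],None,fx=4,fy=4))
E
```

```text
t 6.67 cur [ 563.2 -373.4  131.9] jawyaw 1.176 F [-1.4 -1.8 -1. ] w 26.7 j [-0.63  0.5   0.12  1.15 -0.19 -1.81]
delta [-1.1  3.1  3.1] turn [ 0.    -0.001 -0.022]
```

View pics/s2.png

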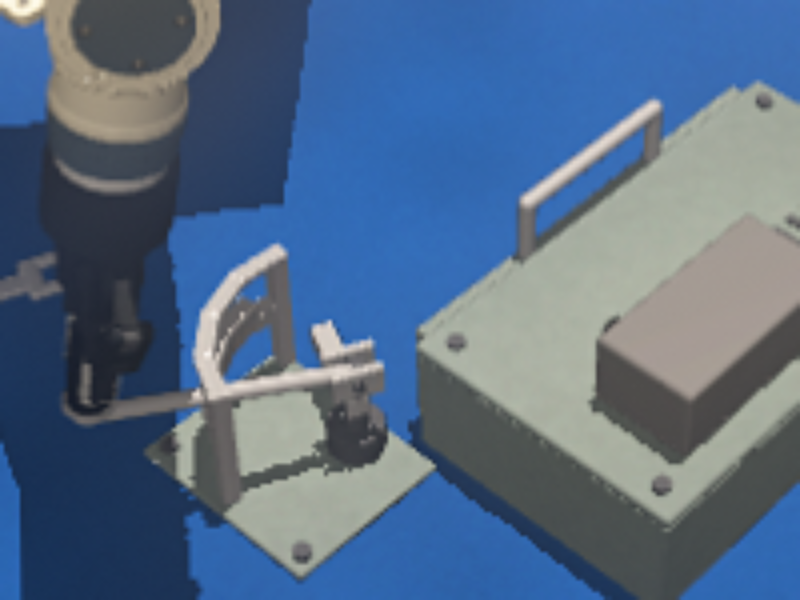

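Emit:
step_arm(
  commands=[
    [-0.45,-1,-3.6,0.0216,-0.01,0,1],
    [-0.45,-1,-3.6,0.0216,-0.01,0,1],
    [-0.45,-1,-3.6,0.0216,-0.01,0,1],
    [-0.45,-1,-3.6,0.0216,-0.01,0,1],
    [-0.45,-1,-3.6,0.0216,-0.01,0,1],
    [-0.45,-1,-3.6,0.0216,-0.01,0,1],
    [-0.45,-1,-3.6,0.0216,-0.01,0,1],
    [-0.45,-1,-3.6,0.0216,-0.01,0,1],
  ],
)

```text
time_s: 7.43
position: [0.5556, -0.3777, 0.1022]
orientation: [-1.7, 2.619, 0.016]
wrist_force: [1.7, 12.5, 27.0]
width: 0.0269
```

```bash
python3 - <<'E'
from h import *
goto([0,0,0],1.154)
E
```

```text
t 7.43 cur [ 555.6 -377.7  102.2] jawyaw 1.152 F [ 1.7 12.5 27. ] w 26.9 j [-0.73  0.52  0.1   1.16  0.02 -1.88]
delta [-555.6  377.7 -102.2] turn [-0.019  0.01   0.002]
```

Emit:
step_arm(
  commands=[
    [0,0,2,0,0,0,0.5],
    [0,0,0,0,0,0,-0.3],
    [0,0,0,0,0,0,-1],
    [0,0,0,0,0,0,-1],
    [0,0,0,0,0,0,-1],
    [0,0,30,0,0,0,-1],
    [0,0,35,0,0,0,-1],
    [0,0,35,0,0,0,-1],
    [0,0,35,0,0,0,-1],
    [-20,30,10,0,0,-0.12,-1],
    [-20,35,0,0,0,-0.12,-1],
    [-20,40,0,0,0,-0.12,-1],
    [-10,40,0,0,0,-0.12,-1],
    [0,40,0,0,0,-0.12,-1],
  ],
)

```text
time_s: 8.6
position: [0.4812, -0.1961, 0.2525]
orientation: [-0.803, 3.001, 0.01]
wrist_force: [1.8, 1.0, 0.2]
width: 0.0852
```

```bash
python3 - <<'E'
from h import *
np.set_printoptions(precision=4,suppress=True)
goto([610,-11,250],0.0234)
im,d,C,P=cloud('scene')
m=(P[...,2]>.09)&(P[...,2]<.16)&(im.max(2)<75)&(P[...,0]<.62)&(P[...,1]<-.25); print(m.sum(),P[m].mean(0),P[m].max(0))
save('s3.png',cv2.resize(im[200:350,150:350],None,fx=4,fy=4))
im,d,C,P=cloud('top')
m=(P[...,2]>.12)&(P[...,2]<.16)&(im.max(2)<75)&(P[...,0]<.62)&(P[...,0]>.5)&(P[...,1]<-.3); print(m.sum(),P[m].mean(0),P[m].max(0))
E
```

```text
t 8.6 cur [ 481.2 -196.1  252.5] jawyaw 0.523 F [1.8 1.  0.2] w 85.2 j [-0.57  0.19 -0.02  1.34  0.03 -1.09]
delta [128.8 185.1  -2.5] turn [-0.007  0.035 -0.5  ]
136 [ 0.5648 -0.3831  0.114 ] [ 0.5726 -0.3667  0.1369]<stdin>:8: RuntimeWarning: Mean of empty slice.
  ret = um.true_divide(
Traceback (most recent call last):
ValueError: zero-size array to reduction operation maximum which has no identity
```

View pics/s3.png

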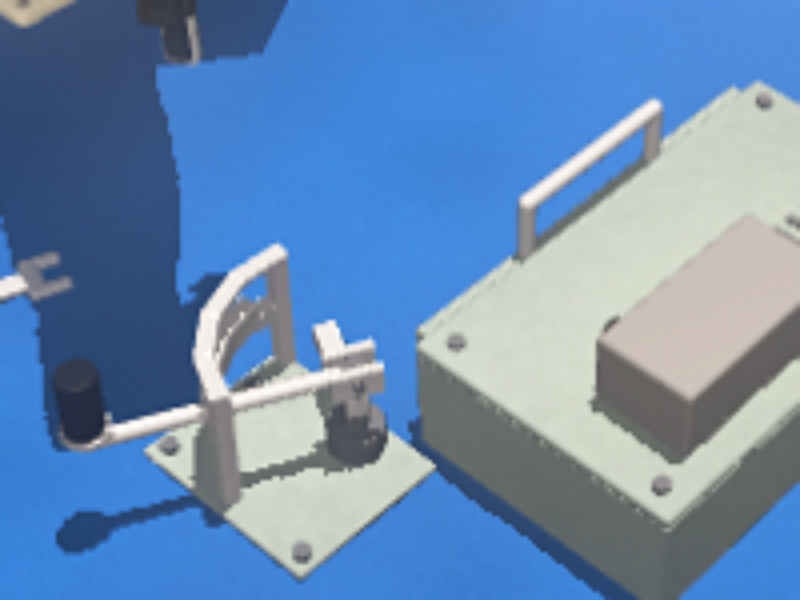

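The lever lies level in the open notch, with the knob top at 137 mm. Next is the handle.

Emit:
step_arm(
  commands=[
    [15,18,0,0,0,0.11,-1],
    [15,18,0,0,0,0.11,-1],
    [15,18,0,0,0,0.11,-1],
    [15,18,0,0,0,0.11,-1],
    [15,18,0,0,0,0.11,-1],
    [15,18,0,0,0,0.11,-1],
    [15,18,0,0,0,0.11,-1],
    [15,18,0,0,0,0.11,-1],
    [15,18,0,0,0,0.11,-1],
    [15,18,0,0,0,0.08,-1],
    [0,0,0,0,0,0,-1],
  ],
)

```text
time_s: 9.62
position: [0.638, -0.0042, 0.2547]
orientation: [-2.291, 2.103, 0.035]
wrist_force: [-0.7, -0.3, -0.3]
width: 0.0851
```

```bash
python3 - <<'E'
from h import *
np.set_printoptions(precision=4,suppress=True)
im,d,C,P=cloud('wrist'); save('w3.png',im)
m=(P[...,2]>.12)&(P[...,2]<.145)&(im.min(2)>100)&(P[...,0]<.68)&(P[...,0]>.58)
p=P[m]; print(m.sum(),p.mean(0),p.min(0),p.max(0),rect(p))
print([ (r['at'],r['confidence'],atz(C,[r['at']],.13)) for r in viewer.place_of('handle','wrist')[:2]])
goto([638,-18,110],0.0234+np.pi/2)
E
```

```text
2354 [ 0.64   -0.0188  0.1352] [ 0.6329 -0.0855  0.1286] [0.6461 0.0542 0.1385] (array([639.9, -15.7]), array([139.7,  12. ]), -1.553)
[([283.0, 187.2], 0.82, array([[ 0.6385, -0.0144,  0.13  ]]))]
t 9.72 cur [636.4  -6.3 255. ] jawyaw 1.649 F [-0.4 -0.  -0.7] w 84.9 j [-0.16  0.41  0.3   1.46  0.04 -1.81]
delta [   1.6  -11.7 -145. ] turn [-0.037  0.005 -0.055]
```

Emit:
step_arm(
  commands=[
    [1,-3,-20,-0.012,0,-0.02,-1],
    [1,-3,-25,-0.012,0,-0.02,-1],
    [1,-3,-25,-0.012,0,-0.015,-1],
    [0,0,-25,0,0,0,-1],
    [0,0,-25,0,0,0,-1],
    [0,0,-20,0,0,0,-1],
    [0,0,0,0,0,0,-1],
  ],
)

```text
time_s: 10.3
position: [0.6356, -0.0233, 0.113]
orientation: [-2.222, 2.213, -0.017]
wrist_force: [-0.4, -0.5, -0.5]
width: 0.0853
```

```bash
python3 - <<'E'
from h import *
goto([640,-16,110],0.021+np.pi/2)
E
```

```text
t 10.3 cur [635.6 -23.3 113. ] jawyaw 1.575 F [-0.4 -0.5 -0.5] w 85.3 j [-0.17  0.45  0.    1.11 -0.   -1.74]
delta [ 4.4  7.3 -3. ] turn [0.004 0.011 0.017]
```

Emit:
step_arm(
  commands=[
    [4,5,-2,0.002,0.006,0.012,-1],
    [0,0,-1,0,0,0,-0.5],
    [0,0,0,0,0,0,0],
    [0,0,0,0,0,0,0.5],
    [0,0,0,0,0,0,1],
    [0,0,0,0,0,0,1],
    [0,0,0,0,0,0,1],
    [0,0,0,0,0,0,1],
  ],
  newtons=60,
)

```text
time_s: 10.97
position: [0.6411, -0.0208, 0.1167]
orientation: [-2.231, 2.204, -0.017]
wrist_force: [-1.2, 0.3, -3.9]
width: 0.0097
```

```bash
python3 - <<'E'
from h import *
goto([640,-16,110],0.021+np.pi/2)
E
```

```text
t 10.97 cur [641.1 -20.8 116.7] jawyaw 1.583 F [-1.2  0.3 -3.9] w 9.7 j [-0.16  0.46  0.02  1.13 -0.   -1.75]
delta [-1.1  4.8 -6.7] turn [0.003 0.012 0.009]
```

Emit:
step_arm(
  commands=[
    [-8,-0.2,0,0,0,0,1],
    [-14,-0.3,0,0,0,0,1],
    [-16,-0.3,0,0,0,0,1],
    [-16,-0.3,0,0,0,0,1],
    [-16,-0.3,0,0,0,0,1],
    [-16,-0.3,0,0,0,0,1],
    [-16,-0.3,0,0,0,0,1],
    [-16,-0.3,0,0,0,0,1],
    [-16,-0.3,0,0,0,0,1],
    [-16,-0.3,0,0,0,0,1],
    [-14,-0.3,0,0,0,0,1],
    [-8,-0.2,0,0,0,0,1],
  ],
)

```text
time_s: 11.97
position: [0.4685, -0.0245, 0.1166]
orientation: [-2.226, 2.194, -0.038]
wrist_force: [2.1, -0.7, -5.4]
width: 0.0097
```

```bash
python3 - <<'E'
from h import *
goto([641.1-180,-20.8-3.8,116.7],0.021+np.pi/2)
E
```

```text
t 11.97 cur [468.5 -24.5 116.6] jawyaw 1.585 F [ 2.1 -0.7 -5.4] w 9.7 j [-0.23  0.17 -0.4   0.97  0.   -1.82]
delta [-7.4 -0.1  0.1] turn [0.005 0.029 0.007]
```

Emit:
step_arm(
  commands=[
    [-5,0,0,0,0,0,1],
    [-4,0,0,0,0,0,1],
    [-4,0,0,0,0,0,1],
    [-3,0,0,0,0,0,1],
  ],
)

```text
time_s: 12.3
position: [0.4615, -0.0246, 0.1167]
orientation: [-2.215, 2.182, -0.057]
wrist_force: [14.1, 1.0, -15.0]
width: 0.0093
```

```bash
python3 - <<'E'
from h import *
goto([641.1-180,-20.8-3.8,116.7],0.021+np.pi/2)
E
```

```text
t 12.3 cur [461.5 -24.6 116.7] jawyaw 1.586 F [ 14.1   1.  -15. ] w 9.3 j [-0.24  0.15 -0.43  0.94  0.01 -1.83]
delta [-0.4 -0.   0. ] turn [0.003 0.049 0.006]
```

Emit:
step_arm(
  commands=[
    [1,0,0,0,0,0,0.3],
    [0,0,0,0,0,0,-0.5],
    [0,0,0,0,0,0,-1],
    [0,0,0,0,0,0,-1],
    [0,0,0,0,0,0,-1],
    [0,0,35,0,0.01,0,-1],
    [0,0,35,0,0.02,0,-1],
    [0,0,35,0,0.02,0,-1],
    [0,0,35,0,0,0,-1],
    [10,2,30,0,0,0,-1],
    [20,2,10,0,0,0,-1],
    [20,2,0,0,0,0,-1],
    [10,2,0,0,0,0,-1],
  ],
)

```text
time_s: 13.38
position: [0.5189, -0.0149, 0.3076]
orientation: [2.234, -2.203, -0.004]
wrist_force: [0.1, -0.9, -0.4]
width: 0.0855
```

```bash
python3 - <<'E'
from h import *
np.set_printoptions(precision=4,suppress=True)
goto([540,-17,300],0.021+np.pi/2)
im,d,C,P=cloud('wrist'); save('w4.png',im)
for q in('slot0','slot1','slot2','handle'):
    for r in viewer.place_of(q,'wrist')[:3]: print(q,r['confidence'],r['at'],atz(C,[r['at']],.0315))
im,d,C,P=cloud('top'); save('t4.png',cv2.resize(im[150:330,140:420],None,fx=2.5,fy=2.5))
for q in('slot0','slot1','slot2'):
    for r in viewer.place_of(q,'top')[:3]: print('top',q,r['confidence'],r['at'],atz(C,[r['at']],.0315))
im,o=plates('top'); print(*o,sep='\n')
E
```

```text
t 13.38 cur [518.9 -14.9 307.6] jawyaw 1.585 F [ 0.1 -0.9 -0.4] w 85.5 j [-0.19  0.2   0.13  1.51 -0.   -1.77]
delta [21.1 -2.1 -7.6] turn [ 0.001 -0.005  0.007]
slot0 0.86 [249.1, 95.4] [[ 0.5594 -0.1049  0.0315]]
slot0 0.7 [256.0, 167.7] [[ 0.5517 -0.019   0.0315]]
slot0 0.66 [256.9, 237.7] [[0.5512 0.0741 0.0315]]
slot1 0.86 [249.1, 95.4] [[ 0.5594 -0.1049  0.0315]]
slot1 0.7 [256.0, 167.7] [[ 0.5517 -0.019   0.0315]]
slot1 0.66 [256.9, 237.7] [[0.5512 0.0741 0.0315]]
slot2 0.86 [249.1, 95.4] [[ 0.5594 -0.1049  0.0315]]
slot2 0.7 [256.0, 167.7] [[ 0.5517 -0.019   0.0315]]
slot2 0.66 [256.9, 237.7] [[0.5512 0.0741 0.0315]]
handle 0.92 [338.2, 188.5] [[0.4477 0.006  0.0315]]
top slot0 0.97 [289.2, 213.6] [[0.5428 0.0684 0.0315]]
top slot0 0.97 [316.0, 211.3] [[ 0.5519 -0.0134  0.0315]]
top slot1 0.97 [289.2, 213.6] [[0.5428 0.0684 0.0315]]
top slot1 0.97 [316.0, 211.3] [[ 0.5519 -0.0134  0.0315]]
top slot2 0.97 [289.2, 213.6] [[0.5428 0.0684 0.0315]]
top slot2 0.97 [316.0, 211.3] [[ 0.5519 -0.0134  0.0315]]
((array([1251.1,  648.8]), array([104. ,  41.7]), -1.543), array([123.,   5.]), 0.1282)
((array([1261.3, -121.9]), array([103.6,  60.7]), -1.548), array([348.,   8.]), 0.134)
((array([479.9, 448.5]), array([124.4,  52.1]), 0.077), array([165., 232.]), 0.0135)
((array([394.5, 290.1]), array([122.9,  53.3]), 0.229), array([215., 261.]), 0.0139)
```

View pics/w4.png

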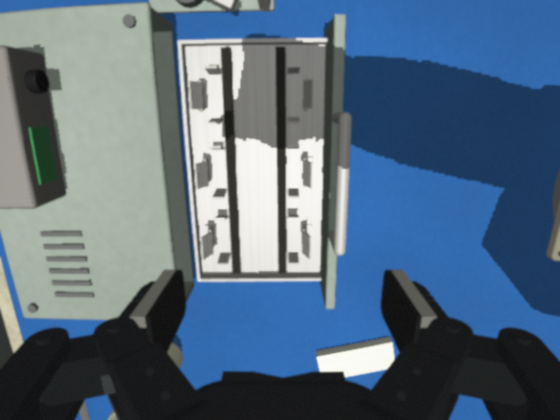

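```bash
cat >> h.py <<'E'
def slots(n):
    im,d,C,P=cloud(n); X,Y,Z=P[...,0],P[...,1],P[...,2]
    reg=(X>.47)&(X<.64)&(Y>-.16)&(Y<.13)
    for nm,lo,hi in(('clip',.052,.075),('tab',.037,.049)):
        m=(reg&(Z>lo)&(Z<hi)).astype(np.uint8); k,l,st,ce=cv2.connectedComponentsWithStats(m)
        for i in range(1,k):
            if st[i,4]<8: continue
            p=P[l==i]; print(n,nm,st[i,4],ce[i].round(),(p.mean(0)*1000).round(1),'x',(np.percentile(p[:,0],[3,97])*1000).round(1),'y',(np.percentile(p[:,1],[3,97])*1000).round(1),'z',round(p[:,2].max()*1000,1))
    return im,P
E
python3 - <<'E'
from h import *
im,P=slots('wrist'); slots('top')
save('w4c.png',cv2.resize(im[30:300,170:350],None,fx=2.2*1,fy=2.2,interpolation=cv2.INTER_CUBIC))
E
```

```text
wrist clip 220 [307.  93.] [ 490.3 -107.1   61. ] x [486.8 493.8] y [-121.5  -92.6] z 68.5
wrist clip 264 [191.  94.] [ 617.1 -104.9   60.7] x [613.9 620.7] y [-118.4  -91. ] z 68.2
wrist clip 188 [306. 174.] [488.4 -17.8  61.1] x [484.9 492.2] y [-31.6  -3.6] z 67.5
wrist clip 239 [197. 175.] [615.1 -14.9  60.4] x [611.6 618.7] y [-29.1  -0.4] z 67.8
wrist clip 154 [305. 245.] [486.5  71.8  60.9] x [483.2 489.7] y [57.9 87.6] z 68.1
wrist clip 202 [203. 247.] [612.9  75.2  60.4] x [609.6 616.6] y [61.5 90.1] z 68.0
wrist tab 54 [208.  67.] [ 600.6 -135.2   42.5] x [593.9 607.4] y [-137.2 -133.4] z 45.2
wrist tab 64 [291.  66.] [ 507.6 -137.1   43. ] x [500.8 514.2] y [-139.2 -135.3] z 46.1
wrist tab 91 [198.  96.] [ 612.5 -103.7   46. ] x [611.1 615.3] y [-120.9  -87.6] z 49.0
wrist tab 71 [301.  96.] [ 495.2 -105.    45.9] x [491.6 496.6] y [-124.2  -89.3] z 48.9
wrist tab 42 [290. 121.] [507.  -76.8  42.8] x [500.4 513.2] y [-78.8 -74.6] z 45.0
wrist tab 50 [211. 122.] [599.3 -73.9  43. ] x [592.9 606.2] y [-75.5 -72.1] z 46.0
wrist tab 36 [290. 146.] [506.2 -47.9  44.2] x [499.7 
[... 563 characters left out ...]
.8  43.7] x [497.3 509.9] y [40.2 43.2] z 45.4
wrist tab 68 [209. 240.] [608.1  72.7  45.9] x [606.6 611.2] y [58.6 90.8] z 48.8
wrist tab 60 [300. 239.] [491.6  68.9  46. ] x [488. 493.] y [55.7 86.3] z 49.0
wrist tab 55 [291. 262.] [502.3 103.2  42. ] x [495.7 508.8] y [100.9 105.5] z 45.1
wrist tab 58 [220. 263.] [595.2 105.7  42.1] x [588.8 602.1] y [103.6 108.2] z 46.1
top clip 30 [287. 190.] [609.6  77.8  60.2] x [607.  612.1] y [64.8 92. ] z 67.3
top clip 11 [285. 232.] [482.7  81.5  60. ] x [480.4 485.8] y [72.4 89.3] z 68.9
top tab 17 [287. 193.] [605.6  77.1  44.3] x [603.5 608.1] y [61.3 93.5] z 48.5
top tab 10 [276. 227.] [499.  106.   41.6] x [492.7 504.8] y [104.4 107.7] z 45.0
```

View pics/w4c.png

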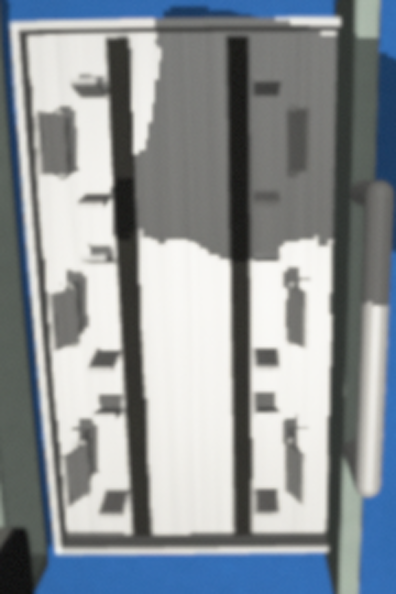

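Slot centres measured with the wrist camera, mm:

| Slot | x | y |
|---|---|---|
| slot0 | 549.5 | 73.6 |
| slot1 | 551.6 | -16.2 |
| slot2 | 553.6 | -106 |

The spacing is 89.7 mm, which matches the given 90 mm. Plate B is next.

Emit:
step_arm(
  commands=[
    [-10,25,-6,0,0,-0.115,-1],
    [-10,25,-6,0,0,-0.115,-1],
    [-10,25,-6,0,0,-0.115,-1],
    [-10,25,-6,0,0,-0.115,-1],
    [-10,25,-6,0,0,-0.115,-1],
    [-10,25,-6,0,0,-0.115,-1],
    [-10,25,-6,0,0,-0.115,-1],
    [-10,25,-6,0,0,-0.115,-1],
    [-10,25,-6,0,0,-0.115,-1],
    [-10,25,-6,0,0,-0.115,-1],
    [-10,25,-6,0,0,-0.115,-1],
    [-10,25,-6,0,0,-0.1,-1],
    [0,0,0,0,0,0,-1],
  ],
)

```text
time_s: 15.07
position: [0.3889, 0.2946, 0.2314]
orientation: [0.226, -3.132, -0.009]
wrist_force: [-1.0, -0.4, -0.9]
width: 0.0856
```

```bash
python3 - <<'E'
from h import *
np.set_printoptions(precision=4,suppress=True)
goto([395,290,200],0.229)
im,o=plates('wrist'); save('w5.png',im); print(*o,sep='\n')
im,o=plates('top'); save('t5.png',im); print(*o,sep='\n')
for r in viewer.place_of('plate0','top'): print(r)
E
```

```text
t 15.07 cur [388.9 294.6 231.4] jawyaw 0.144 F [-1.  -0.4 -0.9] w 85.6 j [ 0.47  0.15 -0.12  1.3   0.01  0.33]
delta [  6.1  -4.6 -31.4] turn [-0.005 -0.002  0.085]
((array([397.7, 288.6]), array([121.8,  52.2]), 0.242), array([276., 184.]), 0.0156)
((array([481. , 446.7]), array([124.9,  53.1]), 0.096), array([399., 258.]), 0.0155)
((array([1251.2,  647.1]), array([107.4,  41.7]), -1.543), array([123.,   5.]), 0.1275)
((array([1261.3, -121.8]), array([103.7,  60.7]), -1.548), array([348.,   8.]), 0.1339)
{'at': [114.0, 227.4], 'confidence': 0.95}
{'at': [216.4, 261.7], 'confidence': 0.64}
{'at': [148.7, 284.3], 'confidence': 0.55}
```

View pics/w5.png

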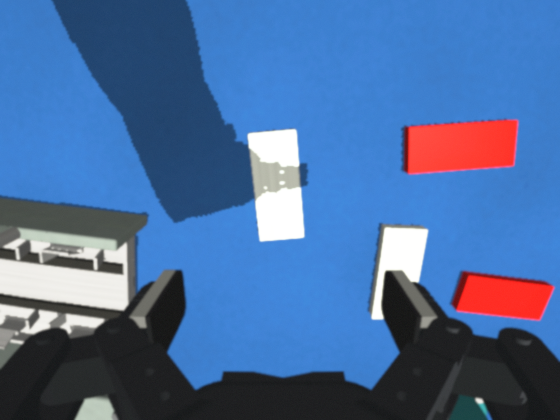

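Wrist view: bare plate B at (276,184), plate A at (399,258), and red look-alikes at (461,146) and (503,296). There is no third bare plate. Descending onto B.

Emit:
step_arm(
  commands=[
    [3,-2,-25,0,0,0.035,-1],
    [3,-2,-30,0,0,0.035,-1],
    [3,-2,-30,0,0,0.03,-1],
    [0,0,-30,0,0,0,-1],
    [0,0,-30,0,0,0,-1],
    [0,0,-20,0,0,0,-1],
    [0,0,-15,0,0,0,-1],
    [0,0,0,0,0,0,-1],
  ],
)

```text
time_s: 15.88
position: [0.4063, 0.278, 0.0502]
orientation: [-0.406, 3.104, 0.011]
wrist_force: [0.0, -0.5, -0.7]
width: 0.0852
```

```bash
python3 - <<'E'
from h import *
goto([398,288.6,-3],0.242)
im,o=plates('wrist'); print(*o,sep='\n')
E
```

```text
t 15.88 cur [406.3 278.   50.2] jawyaw 0.26 F [ 0.  -0.5 -0.7] w 85.2 j [ 0.43  0.28 -0.44  0.83  0.    0.17]
delta [ -8.3  10.6 -53.2] turn [-0.008  0.011 -0.018]
((array([398.1, 290.4]), array([121.4,  51. ]), 0.233), array([310., 219.]), 0.0166)
```

Emit:
step_arm(
  commands=[
    [-4,5,-10,0,0.005,-0.01,-1],
    [-3,5,-15,0,0.005,-0.01,-1],
    [-1,2,-14,0,0,0,-1],
    [0,0,-8,0,0,0,-1],
    [0,0,0,0,0,0,-1],
  ],
)

```text
time_s: 16.35
position: [0.4033, 0.2912, 0.0075]
orientation: [-0.368, 3.108, 0.018]
wrist_force: [-0.2, 0.7, 0.8]
width: 0.0855
```

```bash
python3 - <<'E'
from h import *
goto([398,290,-3],0.235)
E
```

```text
t 16.35 cur [403.3 291.2   7.5] jawyaw 0.236 F [-0.2  0.7  0.8] w 85.5 j [ 0.45  0.34 -0.49  0.72  0.01  0.22]
delta [ -5.3  -1.2 -10.5] turn [-0.013  0.01  -0.   ]
```

Emit:
step_arm(
  commands=[
    [-4,-1,-5,-0.006,0.005,0,-1],
    [-1,0,-5,-0.006,0.005,0,-1],
    [0,0,-1,0,0,0,-0.6],
    [0,0,-1,0,0,0,-0.3],
    [0,0,-1,0,0,0,0],
    [0,0,0,0,0,0,0.3],
    [0,0,0,0,0,0,0.3],
    [0,0,0,0,0,0,0.3],
  ],
  newtons=60,
)

```text
time_s: 17.02
position: [0.4005, 0.2911, -0.002]
orientation: [-0.368, 3.114, 0.003]
wrist_force: [0.1, -0.2, -2.6]
width: 0.0485
```

```bash
python3 - <<'E'
from h import *
goto([398,290,-3],0.235)
E
```

```text
t 17.02 cur [400.5 291.1  -2. ] jawyaw 0.235 F [ 0.1 -0.2 -2.6] w 48.5 j [ 0.46  0.35 -0.5   0.71 -0.    0.22]
delta [-2.5 -1.1 -1. ] turn [-0.003  0.006 -0.   ]
```

Emit:
step_arm(
  commands=[
    [0,0,10,0,0,0,1],
    [0,0,25,0,0,0,1],
    [0,0,30,0,0,0,1],
    [0,0,30,0,0,0,1],
    [0,0,30,0,0,0,1],
    [10,-15,15,0,0,-0.02,1],
    [18,-27,0,0,0,-0.025,1],
    [18,-27,0,0,0,-0.025,1],
    [18,-27,0,0,0,-0.025,1],
    [18,-27,0,0,0,-0.025,1],
    [18,-27,0,0,0,-0.025,1],
    [18,-27,0,0,0,-0.025,1],
    [15,-20,0,0,0,-0.025,1],
    [8,-10,0,0,0,-0.015,1],
    [0,0,0,0,0,0,1],
  ],
)

```text
time_s: 18.27
position: [0.5411, 0.0722, 0.141]
orientation: [0.031, -3.139, -0.001]
wrist_force: [0.1, 0.3, -3.2]
width: 0.0486
```

```bash
python3 - <<'E'
from h import *
np.set_printoptions(precision=4,suppress=True)
goto([552,73.6,150],0.0225)
im,P=slots('wrist'); save('w6.png',im)
hsv=cv2.cvtColor(im,cv2.COLOR_RGB2HSV)
s=env.state(); z=s['position'][2]
for lo,hi in((-.005,.03),):
    m=(P[...,2]>z+lo)&(P[...,2]<z+hi)&(im.min(2)>90); print(m.sum(),np.median(P[m][:,2]),rect(P[m]),P[m].min(0),P[m].max(0))
E
```

```text
t 18.27 cur [541.1  72.2 141. ] jawyaw 0.02 F [ 0.1  0.3 -3.2] w 48.6 j [-0.02  0.3  -0.16  1.12  0.   -0.04]
delta [10.9  1.4  9. ] turn [-0.    -0.003  0.003]
wrist clip 187 [286. 137.] [482.5  73.6  66.2] x [481.3 483.7] y [59.7 87.6] z 68.2
wrist clip 424 [150. 141.] [487.2 -15.1  61.5] x [484.2 490.7] y [-29.9  -1. ] z 67.7
wrist clip 377 [ 24. 143.] [ 489.3 -103.4   61.3] x [486.3 492.5] y [-119.1  -90.8] z 68.3
wrist clip 642 [ 58. 308.] [ 616.5 -102.2   60. ] x [613.5 620. ] y [-117.1  -88.2] z 67.6
wrist clip 283 [159. 308.] [614.1 -21.   58.8] x [611.4 617. ] y [-27.6 -12. ] z 66.9
wrist tab 109 [ 55. 145.] [492.  -92.   44.9] x [489.8 494.8] y [-98.9 -88. ] z 49.0
wrist tab 139 [166. 146.] [491.8  -9.7  46.1] x [487.8 493.6] y [-29.2   1.3] z 49.0
wrist tab 45 [ 30. 150.] [ 495.  -110.9   47.2] x [494.4 495.5] y [-120.1 -101.1] z 48.9
wrist tab 198 [121. 163.] [505.  -45.6  41.7] x [498.1 511.6] y [-48.  -43.8] z 45.9
wrist tab 100 [204. 162.] [503.   15.7  43.7] x [496.2 510.1] y [14. 17.] z 45.7
wrist tab 222 [  8. 164.] [ 506.7 -135.3   41.7] x [500.1 513.6] y [-138.  -133.5] z 45.6
wrist tab 154 [ 83. 163.] [505.2 -74.1  42.5] x [499.  512.2] y [-76.1 -72.6] z 45.8
wrist tab 188 [ 33. 277.] [ 600.6 -133.1   41.3] x [593.7 607.5] y [-136.1 -131.1] z 45.5
wrist tab 114 [103. 278.] [599.1 -72.   42.1] x [592.7 606. ] y [-74.  -70.3] z 45.3
wrist tab 158 [137. 279.] [598.2 -43.2  42. ] x [591.5 605.3] y [-45.8 -41.5] z 45.8
wrist tab 260 [ 69. 293.] [ 611.7 -101.3   45.6] x [610.2 614.2] y [-118.1  -85.5] z 49.0
wrist tab 184 [168. 295.] [609.6 -17.6  45.9] x [608.2 611.3] y [-29.5  -6.7] z 49.0
30389 0.15900731043101748 (array([499. ,  45.9]), array([191. , 104.3]), 0.715) [ 0.4551 -0.0535  0.1359] [0.5842 0.1036 0.162 ]
```

View pics/w6.png

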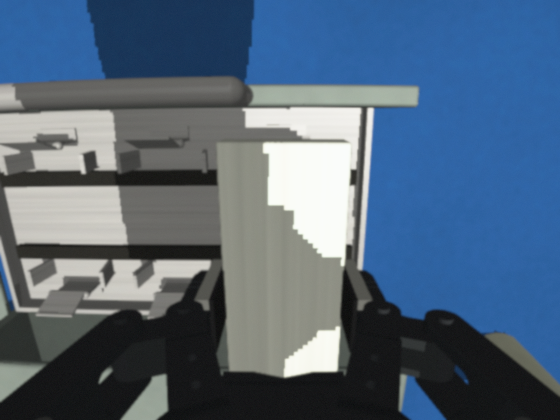

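```bash
cat >> h.py <<'E'
def inhand():
    im,d,C,P=cloud('wrist'); s=env.state(); z=s['position'][2]
    v,u=np.mgrid[0:420,0:560]
    m=(P[...,2]>z+.011)&(P[...,2]<z+.03)&(im.min(2)>60)&(u>200)&(u<370)&(v<300)&(v>100)
    zt=np.median(P[m][:,2]); m&=abs(P[...,2]-zt)<.004
    f=[];l=[];r=[]
    for row in range(160,250,3):
        c=np.nonzero(m[row])[0]
        if len(c)>60: l.append(P[row,c[0]]); r.append(P[row,c[-1]])
    for col in range(240,331,3):
        c=np.nonzero(m[:,col])[0]
        if len(c)>30: f.append(P[c[0],col])
    l,r,f=map(np.array,(l,r,f)); L,Rr=l.mean(0),r.mean(0); fit=np.polyfit((l[:,0]+r[:,0])/2,(l[:,1]+r[:,1])/2,1)
    print('tcp',(s['position']*1000).round(1),'ztop',round(zt*1000,1),'front',(np.median(f,0)*1000).round(1),'left/right y',(L*1000).round(1),(Rr*1000).round(1),'axis slope',fit[0].round(4),'y@tcpx',round((np.polyval(fit,s['position'][0]))*1000,1))
    return P
E
python3 - <<'E'
from h import *
inhand()
E
```

```text
tcp [539.5  74.2 141. ] ztop 159.3 front [476.9  73.2 158. ] left/right y [501.1  48.6 159. ] [499.9  97.7 159.2] axis slope 0.0202 y@tcpx 73.9
```

Emit:
step_arm(
  commands=[
    [7,1,-8,0,0,0.002,1],
    [4,0.5,-15,0,0,0,1],
    [1,0,-20,0,0,0,1],
    [0,0,-20,0,0,0,1],
    [0,0,-8,0,0,0,1],
    [0,0,0,0,0,0,1],
  ],
)

```text
time_s: 18.87
position: [0.5497, 0.0831, 0.0664]
orientation: [0.056, -3.138, -0.004]
wrist_force: [-0.2, -0.5, -3.4]
width: 0.0488
```

```bash
python3 - <<'E'
from h import *
goto([551.5,75.7,65],0.0225)
inhand(); slots('wrist')
E
```

```text
t 18.87 cur [549.7  83.1  66.4] jawyaw 0.035 F [-0.2 -0.5 -3.4] w 48.8 j [-0.    0.37 -0.26  0.95  0.   -0.04]
delta [ 1.8 -7.4 -1.4] turn [-0.003 -0.003 -0.013]
tcp [549.8  83.2  67.1] ztop 85.4 front [487.1  81.4  83.9] left/right y [511.8  57.1  85. ] [510.  106.2  85.2] axis slope 0.0395 y@tcpx 83.2
wrist clip 1039 [ 66. 133.] [488.8 -15.7  62.2] x [485.5 492.6] y [-31.2  -1.9] z 69.5
wrist clip 941 [264. 132.] [486.1  72.5  64.2] x [483.3 489.1] y [58.7 86.7] z 73.9
wrist clip 81 [106. 373.] [617.1 -12.4  64.6] x [615.7 619.7] y [-14.4 -10.1] z 68.2
wrist tab 155 [114. 136.] [491.3  -2.   45.7] x [489.3 494.2] y [-7.8  1. ] z 48.9
wrist tab 20 [301. 136.] [488.5  89.3  46.2] x [487.5 489.5] y [88.6 90.2] z 48.3
wrist tab 95 [ 81. 143.] [494.6 -17.9  47.3] x [493.9 495.2] y [-30.5  -4.4] z 49.0
wrist tab 277 [150. 164.] [504.7  14.6  43.7] x [498.2 511.5] y [12.7 15.9] z 46.5
wrist tab 358 [207. 164.] [503.9  43.2  43. ] x [497.3 510.9] y [40.8 45. ] z 46.5
wrist tab 480 [ 37. 163.] [506.1 -46.3  42.3] x [499.8 512.7] y [-49.2 -44.6] z 47.0
wrist tab 307 [ 23. 317.] [600.1 -73.2  42.4] x [593.7 607.5] y [-75.6 -71.5] z 46.7
wrist tab 354 [ 68. 319.] [599.5 -44.3  42.2] x [593.  606.9] y [-46.8 -42.5] z 46.6
wrist tab 12 [164. 312.] [592.   14.5  40.4] x [591.2 592.8] y [13.5 15.4] z 43.6
wrist tab 111 [  4. 335.] [614.6 -89.3  42.9] x [611.8 617.1] y [-96.  -86.1] z 48.1
```

Emit:
step_arm(
  commands=[
    [2,-4,0,0,0,-0.007,1],
    [0.5,-3,0,0,0,-0.006,1],
    [0,-1,0,0,0,0,1],
    [0,0,0,0,0,0,1],
    [0,0,0,0,0,0,1],
  ],
)

```text
time_s: 19.38
position: [0.5555, 0.0745, 0.0724]
orientation: [-0.034, 3.136, 0.004]
wrist_force: [-0.2, -0.3, -3.6]
width: 0.0482
```

```bash
python3 - <<'E'
from h import *
goto([552,75,50],0.0225)
inhand()
E
```

```text
t 19.38 cur [555.5  74.5  72.4] jawyaw 0.022 F [-0.2 -0.3 -3.6] w 48.2 j [-0.02  0.37 -0.25  0.95  0.   -0.04]
delta [ -3.5   0.5 -22.4] turn [-0.002  0.005  0.001]
tcp [555.5  74.5  72.4] ztop 90.4 front [492.8  73.6  88.6] left/right y [517.  49.  90.] [515.9  98.2  89.9] axis slope 0.0215 y@tcpx 74.4
```

Emit:
step_arm(
  commands=[
    [-2,0.3,-5,0,0.003,0,1],
    [-1.5,0.2,-8,0,0,0,1],
    [0,0,-6,0,0,0,1],
    [0,0,-2,0,0,0,1],
    [0,0,0,0,0,0,1],
  ],
)

```text
time_s: 19.85
position: [0.5517, 0.075, 0.0494]
orientation: [-0.033, 3.138, 0.004]
wrist_force: [2.0, -0.2, -1.1]
width: 0.0485
```

```bash
python3 - <<'E'
from h import *
goto([552,75,50],0.0225)
inhand(); 
E
```

```text
t 19.85 cur [551.7  75.   49.4] jawyaw 0.021 F [ 2.  -0.2 -1.1] w 48.5 j [-0.02  0.38 -0.29  0.9   0.   -0.04]
delta [0.3 0.  0.6] turn [-0.003  0.003  0.001]
tcp [551.8  74.9  49.6] ztop 67.8 front [482.6  73.9  66.2] left/right y [513.3  49.4  67.5] [512.2  98.6  67.5] axis slope 0.0194 y@tcpx 74.7
```

Emit:
step_arm(
  commands=[
    [0,0,-4,0,0,0,1],
    [0,0,-4,0,0,0,1],
    [0,0,-4,0,0,0,1],
    [0,0,-3,0,0,0,1],
  ],
  newtons=110,
)

```text
time_s: 20.23
position: [0.5531, 0.075, 0.035]
orientation: [-0.034, 3.135, 0.004]
wrist_force: [-0.7, -0.8, -0.4]
width: 0.0475
```

```bash
python3 - <<'E'
from h import *
goto([552,75,20.7],0.0225)
inhand(); 
E
```

```text
t 20.23 cur [553.1  75.   35. ] jawyaw 0.022 F [-0.7 -0.8 -0.4] w 47.5 j [-0.02  0.4  -0.31  0.86  0.   -0.04]
delta [ -1.1  -0.  -14.3] turn [-0.002  0.007  0.001]
tcp [552.9  75.   34.5] ztop 52.1 front [486.1  74.   55.1] left/right y [514.5  49.5  51.5] [513.3  98.6  51.9] axis slope 0.0219 y@tcpx 74.9
```

Emit:
step_arm(
  commands=[
    [-0.5,0,-4,0,0.003,0,1],
    [-0.5,0,-4,0,0.003,0,1],
    [0,0,-4,0,0,0,1],
    [0,0,-4,0,0,0,1],
    [0,0,-3,0,0,0,1],
  ],
)

```text
time_s: 20.7
position: [0.5586, 0.0752, 0.0214]
orientation: [-0.034, 3.125, 0.004]
wrist_force: [-2.5, 1.0, 27.0]
width: 0.047
```

```bash
python3 - <<'E'
from h import *
goto([552,75,20.7],0.0225)
inhand(); 
E
```

```text
t 20.7 cur [558.6  75.2  21.4] jawyaw 0.022 F [-2.5  1.  27. ] w 47.0 j [-0.02  0.41 -0.32  0.82  0.   -0.04]
delta [-6.6 -0.2 -0.7] turn [-0.003  0.016  0.001]
tcp [558.9  75.2  21.4] ztop 39.2 front [500.1  74.4  39.1] left/right y [519.8  47.4  40.5] [518.7 101.1  40.4] axis slope 0.0291 y@tcpx 75.4
```

Emit:
step_arm(
  commands=[
    [0,0,1,0,0,0,0.5],
    [0,0,0,0,0,0,0],
    [0,0,0,0,0,0,-0.4],
    [0,0,0,0,0,0,-0.4],
    [0,0,25,0,0,0,-0.4],
    [0,0,30,0,0,0,-0.6],
    [0,0,30,0,0,0,-1],
    [0,0,30,0,0,0,-1],
    [-10,0,30,0,0,0,-1],
    [-20,0,30,0,0,0,-1],
    [-10,0,10,0,0,0,-1],
  ],
)

```text
time_s: 21.67
position: [0.5152, 0.0749, 0.2083]
orientation: [-0.033, 3.136, 0.005]
wrist_force: [0.4, -0.5, 0.3]
width: 0.0854
```

```bash
cat >> h.py <<'E'
def seated(n,c,yaw=.0225):
    im,d,C,P=cloud(n); v=np.array([np.cos(yaw),np.sin(yaw)]); q=(P[...,:2]*1000-np.array(c)); a=q@v; b=q@np.array([-v[1],v[0]])
    for lo,hi in((-48,-35),(-30,-10),(-8,8),(10,30),(35,48)):
        for bl,bh in((-20,-8),(8,20)):
            m=(a>lo)&(a<hi)&(b>bl)&(b<bh); print((lo,hi,bl),m.sum(),(np.median(P[m][:,2])*1000).round(1),end='; ')
    print()
    return im
E
python3 - <<'E'
from h import *
goto([552,-16,200],0.0225)
im,P=slots('wrist'); seated('wrist',(552,75.5)); save('w7.png',im)
E
```

```text
t 21.67 cur [515.2  74.9 208.3] jawyaw 0.021 F [ 0.4 -0.5  0.3] w 85.4 j [-0.02  0.21 -0.1   1.25  0.   -0.04]
delta [ 36.8 -90.9  -8.3] turn [-0.003  0.006  0.002]
wrist clip 190 [ 79. 171.] [ 495.7 -105.2   62.9] x [493.1 499. ] y [-121.   -91.2] z 68.1
wrist clip 185 [179. 170.] [493.6 -15.5  62.7] x [490.9 497.5] y [-30.2  -1.6] z 69.0
wrist clip 171 [281. 170.] [491.7  72.9  63.1] x [489.2 495.1] y [59.2 86.8] z 68.2
wrist clip 422 [103. 297.] [ 623.3 -103.    60.1] x [619.8 626.7] y [-117.8  -89. ] z 68.5
wrist clip 302 [195. 298.] [621.   -8.7  60.1] x [617.8 624.7] y [-19.2   0.9] z 68.5
wrist clip 423 [281. 299.] [619.6  75.7  60. ] x [616.4 622.7] y [61.6 90.1] z 67.8
wrist tab 100 [189. 170.] [497.3 -11.5  43.6] x [494.6 500.5] y [-31.    0.8] z 47.9
wrist tab 33 [281. 167.] [493.3  72.9  39.1] x [492.9 493.6] y [59.  86.9] z 40.9
wrist tab 118 [ 96. 171.] [499.3 -99.8  43.9] x [497.  502.8] y [-119.4  -89.1] z 48.6
wrist tab 5880 [281. 229.] [555.   74.5  40. ] x [500.9 614.2] y [50.8 97.9] z 49.0
wrist tab 118 [154. 184.] [511.3 -46.   42.4] x [504.7 518.3] y [-48.8 -44.
[... 652 characters left out ...]
 [598.1 601.2] y [-46.4 -42.4] z 44.9
wrist tab 50 [224. 274.] [603.   17.2  43.8] x [597.4 610.7] y [15.2 18.8] z 45.7
wrist tab 64 [252. 275.] [603.1  45.3  42.8] x [596.8 610.5] y [43.7 46.9] z 46.0
wrist tab 70 [311. 274.] [601.5 105.8  42.7] x [595.3 608.7] y [103.9 107.8] z 46.3
wrist tab 134 [110. 286.] [ 618.7 -101.6   45.8] x [617.1 621.5] y [-118.8  -87.1] z 49.0
wrist tab 117 [198. 287.] [616.4  -9.7  46. ] x [614.8 618.7] y [-22.8   3. ] z 48.9
(-48, -35, -20) 1110 284.4; (-48, -35, 8) 1120 284.3; (-30, -10, -20) 256 36.9; (-30, -10, 8) 259 37.0; (-8, 8, -20) 190 37.0; (-8, 8, 8) 187 36.9; (10, 30, -20) 224 37.0; (10, 30, 8) 224 36.9; (35, 48, -20) 138 36.9; (35, 48, 8) 141 36.8;
```

View pics/w7.png

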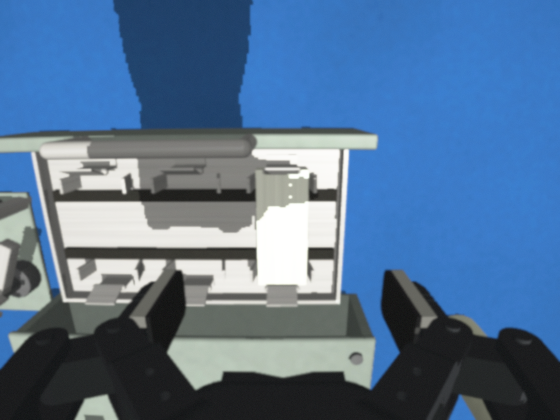

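Plate B is seated: its top is level end to end, within 2 mm of the expected 39 mm. The drawer crept in about 7 mm under the press, so I'll re-measure the slot before the next plate. Now plate A.

Emit:
step_arm(
  commands=[
    [-3,30,0,0,0,0.007,-1],
    [-4,36,0,0,0,0.007,-1],
    [-4,36,0,0,0,0.007,-1],
    [-4,36,0,0,0,0.007,-1],
    [-4,36,0,0,0,0.007,-1],
    [-4,36,0,0,0,0.007,-1],
    [-4,36,0,0,0,0.007,-1],
    [-4,36,0,0,0,0.007,-1],
    [-4,36,0,0,0,0.007,-1],
    [-4,30,0,0,0,0.007,-1],
    [0,10,0,0,0,0,-1],
    [0,0,0,0,0,0,-1],
  ],
)

```text
time_s: 22.77
position: [0.4741, 0.4482, 0.182]
orientation: [0.136, -3.126, 0.011]
wrist_force: [-0.6, -0.8, -0.2]
width: 0.085
```

```bash
python3 - <<'E'
from h import *
goto([481,447,60],0.096)
im,o=plates('wrist'); print(*o,sep='\n'); save('w8.png',im)
E
```

```text
t 22.77 cur [474.1 448.2 182. ] jawyaw 0.087 F [-0.6 -0.8 -0.2] w 85.0 j [0.63 0.46 0.2  1.33 0.   0.54]
delta [   6.9   -1.2 -122. ] turn [ 0.007 -0.012  0.009]
((array([482.1, 447. ]), array([121.3,  51.6]), 0.099), array([283., 198.]), 0.0149)
((array([595.2, 747.8]), array([115.8,  37.2]), 0.361), array([548., 318.]), -0.7522)
```

Emit:
step_arm(
  commands=[
    [3,-0.5,-20,0.003,-0.006,0.005,-1],
    [3,-0.5,-25,0.003,-0.006,0.005,-1],
    [2,0,-30,0,0,0,-1],
    [0,0,-30,0,0,0,-1],
    [0,0,-20,0,0,0,-1],
    [0,0,-8,0,0,0,-1],
    [0,0,0,0,0,0,-1],
  ],
)

```text
time_s: 23.4
position: [0.4852, 0.4348, 0.0407]
orientation: [0.138, -3.137, 0.008]
wrist_force: [-0.3, -0.5, -1.3]
width: 0.0857
```

```bash
python3 - <<'E'
from h import *
goto([483,447,-3],0.099)
im,o=plates('wrist'); print(*o,sep='\n')
E
```

```text
t 23.4 cur [485.2 434.8  40.7] jawyaw 0.088 F [-0.3 -0.5 -1.3] w 85.7 j [ 0.6   0.54 -0.04  1.   -0.    0.52]
delta [ -2.2  12.2 -43.7] turn [ 0.005 -0.001  0.011]
((array([483.3, 448.4]), array([121.3,  50.9]), 0.102), array([312., 233.]), 0.0162)
```

Emit:
step_arm(
  commands=[
    [-1,8,-4,0,0,0.006,-1],
    [-1,5,-10,0,0,0.006,-1],
    [0,1,-14,0,0,0,-1],
    [0,0,-10,0,0,0,-1],
    [0,0,0,0,0,0,-1],
  ],
)

```text
time_s: 23.87
position: [0.487, 0.4518, 0.0072]
orientation: [-0.157, 3.13, 0.001]
wrist_force: [-0.7, -0.2, -0.0]
width: 0.0852
```

```bash
python3 - <<'E'
from h import *
goto([483.5,448.3,-3],0.102)
E
```

```text
t 23.87 cur [487.  451.8   7.2] jawyaw 0.1 F [-0.7 -0.2 -0. ] w 85.2 j [ 0.62  0.58 -0.06  0.93 -0.    0.52]
delta [ -3.5  -3.5 -10.2] turn [-0.001  0.008  0.002]
```

Emit:
step_arm(
  commands=[
    [-3,-3,-5,0,0.005,0,-1],
    [-0.5,-0.5,-5,0,0.003,0,-1],
    [0,0,-1,0,0,0,-0.6],
    [0,0,-1,0,0,0,-0.3],
    [0,0,-1,0,0,0,0],
    [0,0,0,0,0,0,0.3],
    [0,0,0,0,0,0,1],
    [0,0,0,0,0,0,1],
  ],
  newtons=60,
)

```text
time_s: 24.53
position: [0.4856, 0.4501, -0.0007]
orientation: [-0.158, 3.13, 0.009]
wrist_force: [0.2, -0.5, -3.1]
width: 0.0486
```

Emit:
step_arm(
  commands=[
    [0,0,10,0,0,0,1],
    [0,0,25,0,0,0,1],
    [0,0,30,0,0,0,1],
    [0,0,30,0,0,0,1],
    [0,0,30,0,0,0,1],
    [0,0,30,0,0,0,1],
    [3,-20,10,0,0,0,1],
    [6,-38,0,0,0,-0.01,1],
    [6,-38,0,0,0,-0.01,1],
    [6,-38,0,0,0,-0.01,1],
    [6,-38,0,0,0,-0.01,1],
    [6,-38,0,0,0,-0.01,1],
    [6,-38,0,0,0,-0.01,1],
    [6,-38,0,0,0,-0.01,1],
    [6,-38,0,0,0,-0.01,1],
    [6,-38,0,0,0,0,1],
    [6,-38,0,0,0,0,1],
    [4,-30,0,0,0,0,1],
    [2,-20,0,0,0,0,1],
    [0,0,0,0,0,0,1],
  ],
)

```text
time_s: 26.2
position: [0.5462, -0.0216, 0.1774]
orientation: [-0.036, 3.14, 0.002]
wrist_force: [0.4, 0.7, -2.8]
width: 0.0483
```

```bash
python3 - <<'E'
from h import *
goto([559,-14.4,160],0.0225)
inhand(); im,P=slots('wrist')
E
```

```text
t 26.2 cur [546.2 -21.6 177.4] jawyaw 0.023 F [ 0.4  0.7 -2.8] w 48.3 j [-0.19  0.27 -0.1   1.2   0.   -0.22]
delta [ 12.8   7.2 -17.4] turn [-0.001  0.001 -0.   ]
tcp [546.  -20.3 177.5] ztop 195.5 front [484.4 -21.3 194.3] left/right y [507.7 -46.1 194.9] [506.5   3.1 195. ] axis slope 0.0264 y@tcpx -20.5
wrist clip 316 [171. 141.] [ 496.9 -105.1   61.5] x [493.7 500.7] y [-119.5  -90.4] z 68.0
wrist clip 163 [289. 138.] [492.7 -15.6  65.5] x [491.2 494.2] y [-29.7  -1.5] z 68.1
wrist clip 325 [406. 141.] [492.4  73.7  61.6] x [489.2 496.2] y [59.4 88.8] z 67.9
wrist clip 274 [177. 289.] [ 623.9 -109.4   59.7] x [620.7 628. ] y [-116.4 -102. ] z 67.4
wrist clip 444 [394. 289.] [619.6  80.6  60. ] x [616.3 623.5] y [68.7 92.3] z 67.9
wrist tab 47 [196. 143.] [499.5 -90.1  45. ] x [497.3 502. ] y [-93.5 -87.5] z 47.5
wrist tab 7409 [391. 209.] [554.1  75.9  39.4] x [500.4 613.3] y [52.4 99.5] z 49.0
wrist tab 38 [174. 147.] [ 502.7 -107.7   46.8] x [501.8 503.2] y [-119.1  -97. ] z 48.9
wrist tab 149 [144. 160.] [ 514.7 -134.9   41.9] x [507.7 521.4] y [-137.5 -133.1] z 46.0
wrist tab 75 [360. 160.] [509.9  43.8  43.5] x [503.  516.6] y [42.6 45.3] z 45.7
wrist tab 151 [432. 160.] [508.5 104.9  42. ] x [502.1 515.6] y [103.2 107.6] z 45.6
wrist tab 8 [216. 164.] [516.8 -74.3  44.2] x [514.1 519.5] y [-74.5 -74.2] z 45.2
wrist tab 116 [156. 262.] [ 607.3 -132.5   41.7] x [601.  614.3] y [-134.8 -130.5] z 45.1
wrist tab 27 [354. 258.] [598.2  46.4  42.2] x [596.6 601.5] y [44.4 48.4] z 44.9
wrist tab 106 [419. 262.] [601.7 107.4  41.6] x [595.2 609.1] y [105.9 109.5] z 45.6
wrist tab 106 [182. 276.] [ 618.7 -108.7   45.9] x [617.5 620.2] y [-118.   -99.7] z 48.8
```

Emit:
step_arm(
  commands=[
    [5,3,-15,0,0,0,1],
    [5,2,-25,0,0,0,1],
    [2,0,-30,0,0,0,1],
    [0,0,-25,0,0,0,1],
    [0,0,-8,0,0,0,1],
    [0,0,0,0,0,0,1],
  ],
)

```text
time_s: 26.8
position: [0.5576, -0.0062, 0.0742]
orientation: [-0.048, 3.136, 0.007]
wrist_force: [-0.9, -0.3, -2.1]
width: 0.0488
```

```bash
python3 - <<'E'
from h import *
goto([559.3,-14.2,70],0.0225)
inhand(); im,P=slots('wrist')
E
```

```text
t 26.8 cur [557.6  -6.2  74.2] jawyaw 0.031 F [-0.9 -0.3 -2.1] w 48.8 j [-0.16  0.36 -0.25  0.96  0.01 -0.2 ]
delta [ 1.7 -8.  -4.2] turn [-0.004  0.005 -0.008]
tcp [557.8  -6.2  74.9] ztop 92.8 front [496.1  -7.7  91.6] left/right y [519.5 -32.3  92.4] [518.   16.8  92.3] axis slope 0.033 y@tcpx -6.5
wrist clip 1874 [279.  87.] [474.5 -11.2  64. ] x [471.8 477.2] y [-129.7  108.9] z 75.0
wrist clip 923 [ 74. 134.] [ 497.7 -105.7   62.3] x [494.5 501.7] y [-120.9  -92.1] z 68.9
wrist clip 930 [264. 133.] [495.5 -17.4  62.6] x [492.3 499.3] y [-31.2  -3.3] z 69.1
wrist clip 909 [457. 137.] [493.7  71.6  62.2] x [490.5 497.5] y [57.7 86.7] z 69.0
wrist clip 33 [108. 369.] [ 627.5 -103.9   67.3] x [625.8 629.6] y [-106.5 -101.8] z 69.0
wrist tab 101 [115.  88.] [476.4 -93.1  43.2] x [476.1 476.7] y [-107.9  -76. ] z 48.9
wrist tab 90 [189.  87.] [475.6 -55.7  43.6] x [475.4 475.7] y [-70.9 -43.6] z 48.7
wrist tab 177 [286.  87.] [474.4  -8.2  43.2] x [473.7 475. ] y [-39.1  21.3] z 49.0
wrist tab 66 [32. 90.] [ 477.3 -137.4   43.1] x [477.  477.6] y [-149.5 -125.6] z 49.0
wrist tab 12 [
[... 1154 characters left out ...]
-98.5] z 48.9
wrist tab 457 [ 45. 163.] [ 515.  -136.4   42.3] x [508.5 521.8] y [-139.5 -134.6] z 46.8
wrist tab 250 [154. 163.] [513.7 -75.3  43.9] x [507.1 520.5] y [-77.2 -74. ] z 47.0
wrist tab 328 [209. 163.] [512.9 -46.8  43.1] x [506.2 519.7] y [-49.1 -44.9] z 46.8
wrist tab 219 [379. 165.] [510.9  41.9  44. ] x [504.2 518. ] y [40.6 43.6] z 46.9
wrist tab 427 [489. 167.] [510.  102.7  42.3] x [503.3 516.7] y [101.  105.5] z 46.5
wrist tab 333 [ 75. 313.] [ 608.4 -134.3   42.3] x [602.  616.1] y [-137.  -132.7] z 47.3
wrist tab 13 [170. 304.] [601.1 -74.9  39.3] x [600.2 601.7] y [-76.3 -73.5] z 42.7
wrist tab 165 [461. 311.] [599.5 104.9  42.2] x [596.4 603.2] y [103.1 107.5] z 46.1
```

Emit:
step_arm(
  commands=[
    [2,-5,0,0,0,-0.005,1],
    [0,-3,-2,0,0,-0.004,1],
    [-1,-1,-4,0,0.003,0,1],
    [-1,0,-4,0,0,0,1],
    [0,0,0,0,0,0,1],
  ],
)

```text
time_s: 27.32
position: [0.5617, -0.0167, 0.0711]
orientation: [-0.033, 3.128, 0.003]
wrist_force: [0.5, -0.1, -3.5]
width: 0.0483
```

```bash
python3 - <<'E'
from h import *
goto([560.4,-15.3,50],0.0225)
inhand()
E
```

```text
t 27.32 cur [561.7 -16.7  71.1] jawyaw 0.021 F [ 0.5 -0.1 -3.5] w 48.3 j [-0.18  0.36 -0.25  0.94  0.   -0.2 ]
delta [ -1.3   1.4 -21.1] turn [-0.002  0.013  0.001]
tcp [561.9 -16.7  71.5] ztop 89.0 front [500.  -17.6  87.7] left/right y [523.3 -42.4  88.5] [522.2   6.7  88.6] axis slope 0.0248 y@tcpx -16.9
```

Emit:
step_arm(
  commands=[
    [-1,1,-5,0,0.006,0,1],
    [-1,0.3,-8,0,0.006,0,1],
    [0,0,-7,0,0,0,1],
    [0,0,-2,0,0,0,1],
    [0,0,0,0,0,0,1],
  ],
)

```text
time_s: 27.78
position: [0.5601, -0.0155, 0.0475]
orientation: [-0.033, 3.14, 0.003]
wrist_force: [1.7, -0.1, -0.5]
width: 0.0485
```

```bash
python3 - <<'E'
from h import *
goto([560.4,-15.3,50],0.0225)
inhand()
E
```

```text
t 27.78 cur [560.1 -15.5  47.5] jawyaw 0.021 F [ 1.7 -0.1 -0.5] w 48.5 j [-0.18  0.39 -0.28  0.9   0.   -0.2 ]
delta [0.3 0.2 2.5] turn [-0.002  0.002  0.002]
tcp [560.1 -15.5  47.6] ztop 65.8 front [491.3 -16.5  66.2] left/right y [521.6 -41.1  65.5] [520.7   8.1  65.2] axis slope 0.0234 y@tcpx -15.6
```

Emit:
step_arm(
  commands=[
    [0,0,-4,0,0,0,1],
    [0,0,-4,0,0,0,1],
    [0,0,-4,0,0.002,0,1],
    [-1,0,-4,0,0.003,0,1],
    [-1,0,-4,0,0.004,0,1],
    [-1,0,-4,0,0.005,0,1],
    [-1,0,-4,0,0.005,0,1],
    [-1,0,-4,0,0.005,0,1],
  ],
  newtons=110,
)

```text
time_s: 28.5
position: [0.562, -0.0156, 0.0213]
orientation: [0.034, -3.136, -0.002]
wrist_force: [-2.6, 5.3, 57.4]
width: 0.0474
```

```bash
python3 - <<'E'
from h import *
goto([560.4,-15.3,21],0.0225)
inhand()
E
```

```text
t 28.5 cur [562.  -15.6  21.3] jawyaw 0.022 F [-2.6  5.3 57.4] w 47.4 j [-0.18  0.42 -0.3   0.85  0.   -0.2 ]
delta [-1.6  0.3 -0.3] turn [-0.001 -0.006  0.001]
tcp [562.6 -15.6  21.5] ztop 39.3 front [505.3 -16.3  39.1] left/right y [524.3 -42.2  39.5] [522.9  10.4  40.4] axis slope -0.0259 y@tcpx -16.9
```

Emit:
step_arm(
  commands=[
    [0,0,1.5,0,0,0,0.5],
    [0,0,0,0,0,0,0],
    [0,0,0,0,0,0,-0.4],
    [0,0,0,0,0,0,-0.4],
    [0,0,25,0,0,0,-0.4],
    [0,0,30,0,0,0,-0.6],
    [0,0,30,0,0,0,-1],
    [0,0,30,0,0,0,-1],
    [-10,0,30,0,0,0,-1],
    [-20,0,30,0,0,0,-1],
    [-10,0,20,0,0,0,-1],
    [0,0,10,0,0,0,-1],
  ],
)

```text
time_s: 29.55
position: [0.5159, -0.0149, 0.2304]
orientation: [0.033, -3.123, -0.006]
wrist_force: [0.8, -0.8, -0.4]
width: 0.0854
```

```bash
python3 - <<'E'
from h import *
goto([470,-19,260],0.0225+np.pi/2)
im,P=slots('wrist'); save('w9.png',im)
seated('wrist',(560,-15.5)); seated('wrist',(558,74.5))
im,o=plates('top'); print(*o,sep='\n'); save('t9.png',im)
for r in viewer.place_of('plate0','top'): print(r)
E
```

```text
t 29.55 cur [515.9 -14.9 230.4] jawyaw 0.021 F [ 0.8 -0.8 -0.4] w 85.4 j [-0.19  0.21 -0.04  1.33 -0.   -0.21]
delta [-45.9  -4.1  29.6] turn [-0.017 -0.012 -1.57 ]
wrist clip 202 [185. 175.] [ 501.5 -106.4   63.2] x [498.3 505.9] y [-121.5  -91.8] z 69.6
wrist clip 190 [281. 175.] [499.8 -17.4  63.1] x [496.6 504.1] y [-31.1  -3.3] z 69.1
wrist clip 192 [376. 175.] [497.7  72.2  62.9] x [494.4 502. ] y [58.1 86.6] z 69.6
wrist clip 358 [198. 295.] [ 628.6 -101.9   60.6] x [625.3 632.4] y [-114.9  -89.3] z 69.8
wrist clip 410 [281. 296.] [627.5 -14.3  61.1] x [624.  631.3] y [-28.6  -0.5] z 69.4
wrist clip 398 [366. 295.] [624.7  75.2  60.7] x [621.  628.9] y [61.5 89.2] z 69.5
wrist tab 38 [205. 176.] [504.5 -92.   45.5] x [502.6 507.7] y [-96.8 -88.9] z 48.5
wrist tab 5146 [366. 230.] [560.3  73.9  40.8] x [506.3 619.1] y [50.3 98. ] z 49.0
wrist tab 5168 [280. 231.] [562.8 -16.4  40.9] x [508.4 621.6] y [-39.8   7. ] z 48.9
wrist tab 78 [250. 189.] [517.3 -47.3  43.7] x [510.8 524. ] y [-49.5 -45.1] z 47.0
wrist tab 74 [311. 189.] [516.   13.4  43.6] x [509.5 523. ] y [11.6 15.6] 
[... 1021 characters left out ...]
.1; (10, 30, 8) 199 37.1; (35, 48, -20) 118 37.0; (35, 48, 8) 122 37.1; 
(-48, -35, -20) 178 37.7; (-48, -35, 8) 143 37.5; (-30, -10, -20) 218 37.5; (-30, -10, 8) 216 37.6; (-8, 8, -20) 160 37.4; (-8, 8, 8) 163 37.3; (10, 30, -20) 193 37.4; (10, 30, 8) 190 37.3; (35, 48, -20) 120 37.4; (35, 48, 8) 124 37.3; 
((array([1251.2,  647.1]), array([107.4,  41.7]), -1.543), array([123.,   5.]), 0.1275)
((array([1261.3, -121.8]), array([103.7,  60.7]), -1.548), array([348.,   8.]), 0.1344)
{'at': [286.1, 211.0], 'confidence': 0.76}
{'at': [149.9, 286.2], 'confidence': 0.66}
{'at': [116.0, 227.7], 'confidence': 0.63}
{'at': [390.8, 180.7], 'confidence': 0.62}
{'at': [317.2, 185.8], 'confidence': 0.22}
```

View pics/t9.png

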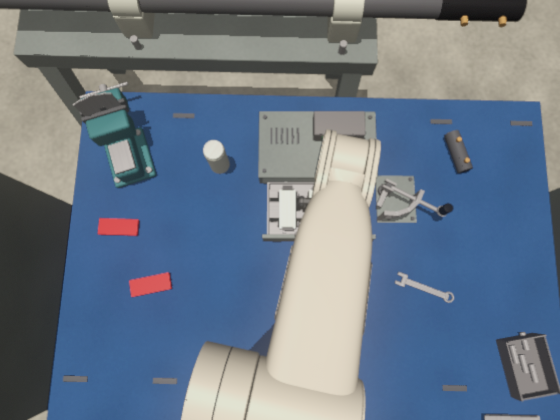

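View pics/w9.png

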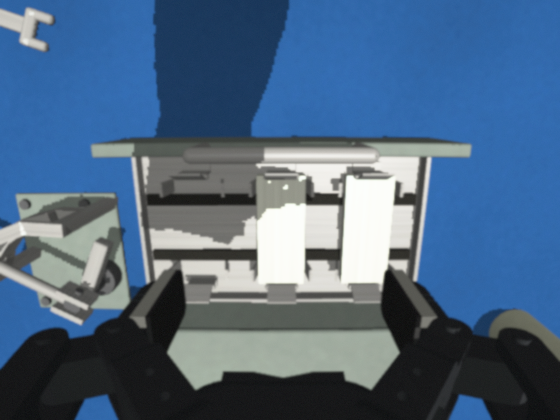

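Both plates lie level at the same height, and the bench holds no other bare plate. Next: regrip the handle and push the drawer home.

Emit:
step_arm(
  commands=[
    [-4,0,2,0,0,0.12,-1],
    [-4,0,2,0,0,0.12,-1],
    [-4,0,2,0,0,0.12,-1],
    [-4,0,2,0,0,0.12,-1],
    [-4,0,2,0,0,0.12,-1],
    [-4,0,2,0,0,0.12,-1],
    [-4,0,0,0,0,0.12,-1],
    [-4,0,0,0,0,0.12,-1],
    [-4,0,0,0,0,0.12,-1],
    [-4,0,0,0,0,0.12,-1],
    [-4,0,0,0,0,0.12,-1],
    [0,0,0,0,0,0.12,-1],
    [0,0,0,0,0,0.1,-1],
    [0,0,0,0,0,0,-1],
  ],
)

```text
time_s: 30.97
position: [0.4673, -0.014, 0.2151]
orientation: [2.244, -2.121, 0.003]
wrist_force: [0.8, 0.5, -0.1]
width: 0.0852
```

```bash
python3 - <<'E'
from h import *
np.set_printoptions(precision=4,suppress=True)
goto([473,-19,110],0.0225+np.pi/2)
im,d,C,P=cloud('wrist')
m=(P[...,2]>.12)&(P[...,2]<.145)&(im.min(2)>60)&(P[...,0]<.52)&(P[...,0]>.43)&(abs(P[...,1])<.12)
p=P[m]; print(m.sum(),p.mean(0),rect(p))
E
```

```text
t 30.97 cur [467.3 -14.  215.1] jawyaw 1.626 F [ 0.8  0.5 -0.1] w 85.2 j [-0.18  0.15 -0.17  1.29 -0.05 -1.81]
delta [   5.7   -5.  -105.1] turn [ 0.039 -0.036 -0.034]
3223 [ 0.472  -0.0236  0.1348] (array([471.8, -17.7]), array([140.3,  12.1]), -1.555)
```

Emit:
step_arm(
  commands=[
    [2,-2,-15,0.013,-0.012,-0.012,-1],
    [2,-2,-20,0.013,-0.012,-0.012,-1],
    [1,-1,-25,0.012,-0.012,-0.01,-1],
    [0,0,-22,0,0,0,-1],
    [0,0,-14,0,0,0,-1],
    [0,0,0,0,0,0,-1],
  ],
)

```text
time_s: 31.52
position: [0.4722, -0.0189, 0.1116]
orientation: [2.209, -2.232, -0.007]
wrist_force: [-0.5, -0.9, -0.2]
width: 0.0854
```

```bash
python3 - <<'E'
from h import *
goto([472.5,-19,110],0.0225+np.pi/2)
E
```

```text
t 31.52 cur [472.2 -18.9 111.6] jawyaw 1.56 F [-0.5 -0.9 -0.2] w 85.4 j [-0.22  0.2  -0.38  1.    0.   -1.78]
delta [ 0.3 -0.1 -1.6] turn [-0.002 -0.004  0.033]
```

Emit:
step_arm(
  commands=[
    [0,0,-1,0,0,0.02,-0.5],
    [0,0,0,0,0,0.01,0],
    [0,0,0,0,0,0,0.5],
    [0,0,0,0,0,0,1],
    [0,0,0,0,0,0,1],
    [0,0,0,0,0,0,1],
    [0,0,0,0,0,0,1],
    [8,0.2,0,0,0,0,1],
    [14,0.3,0,0,0,0,1],
    [16,0.3,0,0,0,0,1],
    [16,0.3,0,0,0,0,1],
    [16,0.3,0,0,0,0,1],
    [16,0.3,0,0,0,0,1],
    [16,0.3,0,0,0,0,1],
    [16,0.3,0,0,0,0,1],
    [16,0.3,0,0,0,0,1],
    [12,0.2,0,0,0,0,1],
    [6,0,0,0,0,0,1],
  ],
  newtons=70,
)

```text
time_s: 33.02
position: [0.6228, -0.016, 0.1124]
orientation: [2.227, -2.196, -0.021]
wrist_force: [-1.6, 1.1, 1.9]
width: 0.0097
```

```bash
python3 - <<'E'
from h import *
goto([641.1,-20,116],0.0225+np.pi/2)
E
```

```text
t 33.02 cur [622.8 -16.  112.4] jawyaw 1.585 F [-1.6  1.1  1.9] w 9.7 j [-0.16  0.45  0.    1.14 -0.   -1.74]
delta [18.3 -4.   3.6] turn [ 0.001 -0.019  0.008]
```

Emit:
step_arm(
  commands=[
    [8,0.2,0,0,-0.006,0,1],
    [6,0,0,0,-0.006,0,1],
    [4,0,0,0,0,0,1],
    [3,0,0,0,0,0,1],
    [3,0,0,0,0,0,1],
    [3,0,0,0,0,0,1],
  ],
)

```text
time_s: 33.52
position: [0.6406, -0.0156, 0.1124]
orientation: [2.223, -2.192, -0.028]
wrist_force: [-15.2, -0.6, 6.4]
width: 0.0096
```

```bash
python3 - <<'E'
from h import *
goto([641.1,-20,116],0.0225+np.pi/2)
E
```

```text
t 33.52 cur [640.6 -15.6 112.4] jawyaw 1.585 F [-15.2  -0.6   6.4] w 9.6 j [-0.15  0.48  0.06  1.17 -0.01 -1.74]
delta [ 0.5 -4.4  3.6] turn [ 0.002 -0.027  0.008]
```

Emit:
step_arm(
  commands=[
    [3,0,0,0,0,0,1],
    [0,0,0,0,0,0,0.3],
    [0,0,0,0,0,0,-0.5],
    [0,0,0,0,0,0,-1],
    [0,0,0,0,0,0,-1],
    [0,0,0,0,0,0,-1],
    [0,0,30,0,0,0,-1],
    [0,0,35,0,0,0,-1],
    [0,0,35,0,0,0,-1],
    [-8,-20,10,0,0,-0.03,-1],
    [-8,-38,0,0,0,-0.045,-1],
    [-8,-38,0,0,0,-0.045,-1],
    [-8,-38,0,0,0,-0.045,-1],
    [-8,-38,0,0,0,-0.045,-1],
    [-8,-38,0,0,0,-0.045,-1],
    [-8,-38,0,0,0,-0.045,-1],
    [-8,-38,0,0,0,-0.045,-1],
    [-8,-38,0,0,0,-0.045,-1],
    [-8,-36,0,0,0,-0.04,-1],
    [0,0,0,0,0,0,-1],
  ],
)

```text
time_s: 35.18
position: [0.5556, -0.3893, 0.2295]
orientation: [1.688, -2.633, -0.025]
wrist_force: [1.0, 0.5, 0.3]
width: 0.0854
```

```bash
python3 - <<'E'
from h import *
np.set_printoptions(precision=4,suppress=True)
goto([555.6,-377.7,100],1.154)
im,d,C,P=cloud('wrist'); save('w10.png',im)
m=(P[...,2]>.125)&(P[...,2]<.15)&(im.max(2)<110)&(abs(P[...,1]+.378)<.05); print(m.sum(),P[m].mean(0),P[m].min(0),P[m].max(0))
im,d,C,P=cloud('top'); X,Y,Z=P[...,0],P[...,1],P[...,2]
bar=(Z>.115)&(Z<.14)&(X<.67)&(X>.4)&(abs(Y)<.1); print('bar',bar.sum(),rect(P[bar]))
E
```

```text
t 35.18 cur [ 555.6 -389.3  229.5] jawyaw 1.14 F [1.  0.5 0.3] w 85.4 j [-0.73  0.5   0.4   1.48 -0.01 -1.87]
delta [  -0.    11.6 -129.5] turn [-0.006 -0.021  0.014]
1040 [ 0.5545 -0.3783  0.1361] [ 0.5417 -0.3902  0.1253] [ 0.5677 -0.3629  0.139 ]
bar 202 (array([636.6, -11.9]), array([141. ,  11.6]), -1.554)
```

The drawer is home: the handle bar is back at (636.6, -11.9), against (636.5, -12.0) at the start. Regrip the knob.

Emit:
step_arm(
  commands=[
    [0,4,-15,0,-0.01,0.005,-1],
    [0,4,-25,0,-0.01,0.005,-1],
    [0,2,-30,0,0,0,-1],
    [0,0,-28,0,0,0,-1],
    [0,0,-18,0,0,0,-1],
    [0,0,0,0,0,0,-1],
  ],
)

```text
time_s: 35.78
position: [0.56, -0.3677, 0.1133]
orientation: [-1.723, 2.616, -0.001]
wrist_force: [0.3, -0.1, -1.2]
width: 0.0853
```

```bash
python3 - <<'E'
from h import *
goto([555.2,-377.7,100],1.154)
E
```

```text
t 35.78 cur [ 560.  -367.7  113.3] jawyaw 1.165 F [ 0.3 -0.1 -1.2] w 85.3 j [-0.71  0.51  0.11  1.17  0.01 -1.87]
delta [ -4.8 -10.  -13.3] turn [-0.004  0.008 -0.011]
```

Emit:
step_arm(
  commands=[
    [-3,-6,-6,0,0.005,-0.006,-1],
    [-1,-3,-6,0,0,-0.005,-1],
    [0,-1,-2,0,0,0,-0.5],
    [0,0,0,0,0,0,0],
    [0,0,0,0,0,0,0.5],
    [0,0,0,0,0,0,1],
    [0,0,0,0,0,0,1],
    [0,0,0,0,0,0,1],
  ],
  newtons=40,
)

```text
time_s: 36.45
position: [0.5585, -0.3771, 0.1042]
orientation: [-1.715, 2.625, -0.006]
wrist_force: [1.3, 2.4, -3.2]
width: 0.0273
```

```bash
python3 - <<'E'
from h import *
goto([555.2,-377.7,100],1.154)
E
```

```text
t 36.45 cur [ 558.5 -377.1  104.2] jawyaw 1.157 F [ 1.3  2.4 -3.2] w 27.3 j [-0.72  0.52  0.1   1.15  0.   -1.88]
delta [-3.3 -0.6 -4.2] turn [-0.     0.007 -0.003]
```

Emit:
step_arm(
  commands=[
    [0.45,1,4,-0.0216,0.01,0,1],
    [0.45,1,4,-0.0216,0.01,0,1],
    [0.45,1,4,-0.0216,0.01,0,1],
    [0.45,1,4,-0.0216,0.01,0,1],
    [0.45,1,4,-0.0216,0.01,0,1],
    [0.45,1,4,-0.0216,0.01,0,1],
    [0.45,1,4,-0.0216,0.01,0,1],
    [0.45,1,4,-0.0216,0.01,0,1],
  ],
)

```text
time_s: 37.12
position: [0.562, -0.3681, 0.1382]
orientation: [1.621, -2.484, 0.169]
wrist_force: [1.8, 0.4, -4.1]
width: 0.027
```

```bash
python3 - <<'E'
from h import *
f=1.134
goto([630-160.4*np.cos(f),-225-160.4*np.sin(f),135],f+.02,np.array([np.sin(-f),np.cos(f),0])*.19)
E
```

```text
t 37.12 cur [ 562.  -368.1  138.2] jawyaw 1.157 F [ 1.8  0.4 -4.1] w 27.0 j [-0.62  0.48  0.11  1.16 -0.2  -1.78]
delta [ 0.1 -2.2 -3.2] turn [ 0.016 -0.001 -0.003]
```

Emit:
step_arm(
  commands=[
    [-14.2,7.5,0,0,0,-0.1,1],
    [-13.4,8.8,0,0,0,-0.1,1],
    [-12.4,10.1,0,0,0,-0.1,1],
    [-11.4,11.3,0,0,0,-0.1,1],
    [-10.1,12.4,0,0,0,-0.1,1],
    [-8.8,13.3,0,0,0,-0.1,1],
  ],
)

```text
time_s: 37.62
position: [0.4921, -0.3012, 0.1399]
orientation: [0.778, -2.83, 0.096]
wrist_force: [7.5, 0.6, -8.5]
width: 0.0272
```

```bash
python3 - <<'E'
from h import *
p=env.state()['position']*1000; f=np.arctan2(-225-p[1],630-p[0]); print(f,np.hypot(-225-p[1],630-p[0]))
goto([630-160.4*np.cos(f),-225-160.4*np.sin(f),135],f+.02,np.array([np.sin(-f),np.cos(f),0])*.19)
E
```

```text
0.5047350938223121 157.49382686089547
t 37.62 cur [ 492.1 -301.2  139.9] jawyaw 0.537 F [ 7.5  0.6 -8.5] w 27.2 j [-0.59  0.41 -0.01  1.24 -0.2  -1.12]
delta [-2.5 -1.4 -4.9] turn [ 0.023 -0.016 -0.013]
```

Emit:
step_arm(
  commands=[
    [-7,14.4,-1,0.005,-0.004,-0.1,1],
    [-5.8,15,-1,0.005,-0.004,-0.1,1],
    [-4.3,15.4,-1,0.003,-0.004,-0.1,1],
    [-2.6,15.6,0,0,0,-0.1,1],
    [-1,15.4,0,0,0,-0.1,1],
    [0,0,0,0,0,0,1],
  ],
)

```text
time_s: 38.12
position: [0.4725, -0.2208, 0.1382]
orientation: [0.007, -2.944, 0.017]
wrist_force: [-1.5, -3.1, -4.1]
width: 0.0268
```

```bash
python3 - <<'E'
from h import *
p=env.state()['position']*1000; f=np.arctan2(-225-p[1],630-p[0]); print(f,np.hypot(-225-p[1],630-p[0]))
goto([469.6,-225.4,135.3],.025,np.array([0,.19,0]))
E
```

```text
-0.02647185673211607 157.51113059411148
t 38.12 cur [ 472.5 -220.8  138.2] jawyaw 0.006 F [-1.5 -3.1 -4.1] w 26.8 j [-0.54  0.37 -0.07  1.29 -0.11 -0.53]
delta [-2.9 -4.6 -2.9] turn [ 0.016 -0.007  0.019]
```

Emit:
step_arm(
  commands=[
    [0,-3,-1,0.006,0,0.012,1],
    [-0.5,-1.5,-1,0.004,0,0.006,1],
    [-1,0,-4,0,-0.024,0,1],
    [-1,0,-4,0,-0.024,0,1],
    [-1,0,-4,0,-0.024,0,1],
    [-1,0,-4,0,-0.024,0,1],
    [-1,0,-4,0,-0.024,0,1],
    [-1,0,-4,0,-0.024,0,1],
    [-1,0,-4,0,-0.024,0,1],
    [-1,0,-4,0,-0.024,0,1],
  ],
)

```text
time_s: 38.95
position: [0.4628, -0.2267, 0.105]
orientation: [0.068, -3.141, 0.016]
wrist_force: [1.4, 3.6, -1.0]
width: 0.0272
```

```bash
python3 - <<'E'
from h import *
goto([461.4,-225.8,103.8],.025)
E
```

```text
t 38.95 cur [ 462.8 -226.7  105. ] jawyaw 0.043 F [ 1.4  3.6 -1. ] w 27.2 j [-0.61  0.27 -0.3   1.   -0.01 -0.66]
delta [-1.4  0.9 -1.2] turn [ 0.01   0.    -0.018]
```

Emit:
step_arm(
  commands=[
    [0,0,0,0,0,0,0.5],
    [0,0,0,0,0,0,-0.3],
    [0,0,0,0,0,0,-1],
    [0,0,0,0,0,0,-1],
    [0,0,0,0,0,0,-1],
    [0,0,30,0,0,0,-1],
    [0,0,35,0,0,0,-1],
    [0,0,35,0,0,0,-1],
    [0,0,30,0,0,0,-1],
    [0,35,10,0,0,0,-1],
    [0,38,0,0,0,0,-1],
    [0,38,0,0,0,0,-1],
    [0,38,0,0,0,0,-1],
    [0,38,0,0,0,0,-1],
    [0,38,0,0,0,0,-1],
    [0,38,0,0,0,0,-1],
    [0,38,0,0,0,0,-1],
    [0,38,0,0,0,0,-1],
    [0,20,0,0,0,0,-1],
  ],
)

```text
time_s: 40.53
position: [0.462, 0.1381, 0.2572]
orientation: [-0.065, 3.135, -0.036]
wrist_force: [-0.8, -0.6, -0.8]
width: 0.085
```

```bash
python3 - <<'E'
from h import *
np.set_printoptions(precision=4,suppress=True)
im,d,C,P=cloud('scene'); save('s11.png',cv2.resize(im[200:350,100:340],None,fx=3.3,fy=3.3))
im,d,C,P=cloud('top'); X,Y,Z=P[...,0],P[...,1],P[...,2]; save('t11.png',im)
bar=(Z>.115)&(Z<.14)&(X<.67)&(X>.4)&(abs(Y)<.1); print('bar',bar.sum(),rect(P[bar]))
lv=(X>.38)&(X<.68)&(Y<-.15)&(Y>-.4)
m=lv&(Z>.125)&(Z<.18); print(m.sum(),P[m].min(0),P[m].max(0))
E
```

```text
bar 202 (array([636.6, -11.8]), array([141. ,  12.5]), -1.551)
85 [ 0.4423 -0.2402  0.1262] [ 0.4698 -0.2128  0.1409]
```

View pics/s11.png

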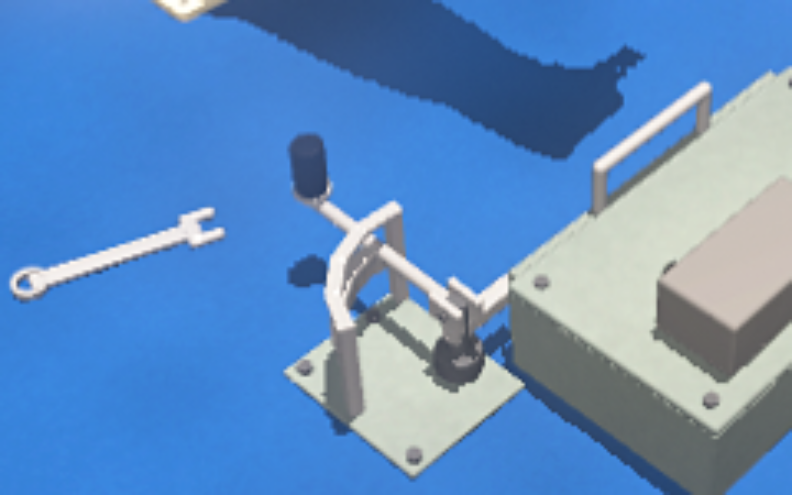

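```bash
python3 -c "
from workcell import order
print(order.finish_job())"
```

```text
the job is handed in; nothing more can be done
None
```

The job is done and handed in at about 41 s on the robot's clock. I saw two bare plates on the bench, and each is now pressed into a slot of its own. The drawer is home and the lever is back in its locked notch.

**What was done**
- I lifted the lever, swung it across and let it drop into the open notch, then pulled the drawer out to its stop.
- I pressed one plate into the left slot and the other into the middle slot.
- I pushed the drawer home to its stop, then swung the lever back and let it drop into the locked notch.
- I did not touch the red look-alikes, the spanner or the spray can.

**Last checks**
- **Plates:** both tops read level end to end at about 37 mm, against 39 mm nominal. The top heights read while each plate was still gripped were 39.2 and 39.3 mm.
- **Drawer:** the handle bar reads within 0.2 mm of its starting position.
- **Lever:** the knob's top is at the same height as at the start (141 mm). The knob sits about 3 mm to one side, which I put down to the notch's play (0.035 rad, about 6 mm at the knob).

**Small disagreements**
- The drawer crept in about 12 mm in all while I pressed the plates. I re-measured the middle slot after the first creep, before fitting the second plate. I did not pull the drawer fully out again.
- The top and wrist cameras disagree by a few mm, so I used the wrist camera for grasping and fitting.

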